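Pack up the pattern table

ROBOT

A 6-joint arm with a two-finger parallel gripper is mounted at the origin on the work surface. World frame = base frame: x ahead of the robot, y to its left, z up, the work surface at z = 0. Lengths are in m, angles in degrees, forces in N, time in s.
With the tool pointing down it reaches from about 0.25 to 0.725 m from the base axis. Payload 9.7 kg.
Tool frame: the origin (TCP) lies on the centre line of the jaws, within the pads' length; the fingertips stand tip_extent ahead of it and the grasp point (between the pads) lies 3 mm ahead of it (tip_extent is the distance from the TCP to the fingertips, in m); z points along the fingers, y is the line along which they close (so a half turn about z gives the same grasp; the last joint's range is limited). The gripper opens to 85 mm and grips with 20 to 120 N. Pads are 22 mm wide; open, the fingers measure 114 mm over their backs; the gripper's body (76 mm by 85 mm) begins 54 mm behind the grasp point. The pads swing forward as they close: fully open they stand 13 mm farther back than shut.
Start: joints at [66.119, 4.979, 10.078, 95.1, 0, 90], TCP at [0.223, 0.503, 0.253] pointing down, gripper open.
Joint ranges: [-179.16, 179.16], [-48.56, 103.87], [-65.8, 70.77], [-126.05, 130.52], [-82.76, 87.17], [-180, 180]. Speed limits (degrees/s): [127.2, 127.2, 147.25, 180, 180, 180].

INTERFACE

Orientations are given as [roll, pitch, yaw] about the fixed x, y, z axes, in that order (R = Rz(yaw) Ry(pitch) Rx(roll)).
In Python, from workcell import * gives the robot as it stands.
- The arm moves only by the tool servo_tool, never from a script. Its argument "rows" is a list of rows, each an object with "offset": the shift along the tool's x, y, z as a fraction of full scale, a list of three; "yaw": the turn about the tool's z as a fraction of full scale; "claw": the closure, from 0 (fully open) to 1 (shut). A call has 1 to 12 rows; each row is the pose to reach, as a shift and turn from the pose commanded when the call began, along the tool's axes at that moment, turning the shorter way round; what a row does not reach only later rows make up. Full scale, the value 1, is 0.1 m for a shift and pi rad for a turn. A row lasts 1/8 s, in which the tool goes at most 62.5 mm and 10.7 degrees, less where a joint would pass 70% of its speed; a pose out of reach is approached as far as the arm can. A call with a number of a shift or a turn outside -1 to 1 is refused whole. A call with a gripper value outside its range is refused whole. The fingers move at their own pace and stop on an object; "squeeze" is the grip in N (left out, the last holds). Time passes only in rows, so rows that repeat a pose let the fingers close. It gives the time, the measured TCP pose, the force, the opening and the grip force at its end, in the units of the state.
- get_obs(): the state, without advancing time (a new reading comes with each control period).
- camera(name): name is "scene" or "top"; returns (picture, depth): 480x640x3 uint8, red, green, blue; 480x640 float32, m along the optical axis (not along the pixel's ray), 0 where there is no reading.
- camera_info(name): a dict with "fx", "fy", "cx", "cy" (pixels), "cam_to_world" (4x4, takes a point from camera to world coordinates). Camera axes: x right, y up, looking along -z (the intrinsics and any distortion apply to the point x, -y, -z); pixel columns grow to the right and rows downward; lengths in m; the calibration is good to about 2 mm. A picture is of the moment at which its call begins. camera_info takes no time and is no camera call.
- job_done(): hands the job in; it is judged then, once.
The state is a dict: "time": time; "q": joint angles; "qd": joint speeds; "joint_efforts": joint torques, N m; "ee_pos": TCP position; "tcp_rot": TCP orientation; "wrist_force": force on the tool from outside, world axes, zero at the start; "torque": the same for the moment, N m; "opening": finger opening in m; "grasp_force": force on a finger pad.
Only numpy, scipy, OpenCV 4.12 (cv2) and the standard library are available. Lean on these libraries where they do the work, as an engineer would, in place of code of your own. Each camera call takes 0.05 s, during which the arm holds its last target. There are 200 camera calls.

TASK

Pack up after the weaving-pattern session: gather every wooden token from the frame into the blue tray, and when they are all in it, carry the tray to the green hopper and tip it so that the tokens end up in the hopper. Put the empty tray back flat on its black mat, lengthwise along it, and slide the lifter blade-first into the slot of the wooden rack until it is fully home; leave everything else on the table where it is.

Things in the scene. Friction and masses are not known exactly. Their poses are not given: they have to be found in the camera images.
- token0: a chunky turned wooden disc, 40 mm across and 18 mm thick, 30 g, dark wood with an inlaid round spot; it starts lying flat on the panel of the frame. Origin: centre of its underside (of one flat face), z along its axis. Absent in some runs (None)
- token1: a chunky turned wooden disc, 40 mm across and 18 mm thick, 30 g, pale wood with an inlaid round spot; it starts lying flat on the panel of the frame. Origin: centre of its underside (of one flat face), z along its axis. Absent in some runs (None)
- token2: a chunky turned wooden disc, 40 mm across and 18 mm thick, 30 g, dark wood with an inlaid round spot; it starts lying flat on the panel of the frame. Origin: centre of its underside (of one flat face), z along its axis. Absent in some runs (None)
- token3: a chunky turned wooden disc, 40 mm across and 18 mm thick, 30 g, pale wood with an inlaid round spot; it starts lying flat on the panel of the frame. Origin: centre of its underside (of one flat face), z along its axis. Absent in some runs (None)
- token4: a chunky turned wooden disc, 40 mm across and 18 mm thick, 30 g, dark wood with an inlaid round spot; it starts lying flat on the panel of the frame. Origin: centre of its underside (of one flat face), z along its axis. Absent in some runs (None)
- token5: a chunky turned wooden disc, 40 mm across and 18 mm thick, 30 g, pale wood with an inlaid round spot; it starts lying flat on the panel of the frame. Origin: centre of its underside (of one flat face), z along its axis. Absent in some runs (None)
- frame: pattern frame, fixed: grey panel 150 x 400 mm with blue spots, upper face 10 mm above the table, in a border of aluminium extrusions 20 mm wide and 20 mm high, 190 x 440 mm outside, corner caps to 22 mm. Origin: centre, on the table; x across the short side, y along the long side, z up
- tray: blue loose scoop tray, 300 g: floor 4 mm thick, x = -120 to 80 mm, 130 mm wide; two side walls and a rear wall (x = -76 to -72), 4 mm thick, tops 28 mm above the underside; front (+x) end open. Behind the rear wall an orange heavy upright grip fin: x = -120 to -76, 14 mm thick in y, top at 74 mm. Origin: underside, centre line; +x to the open end, z up
- tray_grip (a point): point in the tray's grip fin at tray (-98, 0, 56) mm; grip it across its 14 mm thickness (tray y), from above or tilted in the fin's plane
- tray_lip (a point): middle of the tray's open front edge, underside, at tray (80, 0, 0) mm
- mat: black rubber mat, the tray's parking place, fixed, 170 x 250 x 2 mm. Origin: centre of its underside; the tray's length lies along the mat's 250 mm side (mat y)
- hopper: green open-topped hopper, fixed, 230 x 230 mm outside, walls 6 mm; front (-y) and side walls 75 mm high; back (+y) wall and the rear 80 mm of the sides 120 mm high; a sloping steel plate inside under the back wall. Origin: centre of the underside; +y towards the tall back wall, z up
- rack: wooden tool rack, a fixed block 100 (x) x 116 (y) x 55.5 mm high with one horizontal slot, open in its front (-x) face: slot 72 mm wide (y), 9.5 mm high (z = 30 to 39.5 mm), 90 mm deep, black inside, its mouth edged in white, with a white band on the top beside that face. Origin: centre of the underside; x is the insertion direction, z up
- lifter: flat lifter, 140 g, lying flat: steel blade 80 mm long (x = 0 to 80), 60 mm wide, 4 mm thick (z = 0 to 4), behind it a red handle x = -100 to 0, 24 mm wide, 26 mm high (z = 0 to 26), undersides flush. Origin: underside, at the shoulder between blade and handle, which meets the rack's front when home; +x towards the blade's tip, z up
- lifter_grip (a point): in the lifter's handle at lifter (-35, 0, 13) mm, a good place to grip across its 24 mm width
- lifter_tip (a point): middle of the blade's front edge at lifter (80, 0, 2) mm
- mug: bystander: white mug, 76 mm across, 90 mm high. Origin: centre of the underside
- jar: bystander: closed glass jar, 52 mm across, 65 mm high. Origin: centre of the underside
- spool: bystander: wooden spool, 44 mm across, 54 mm high, standing. Origin: centre of the underside
- driver: bystander: screwdriver lying flat. Origin: under its middle
- tape: bystander: yellow tape ring lying flat, 68 mm across, 22 mm high. Origin: centre of the underside
- brush: bystander: hand brush lying flat. Origin: under its middle
- rule: bystander: steel rule lying flat, 200 x 30 x 4 mm. Origin: centre of the underside
- tray_mid (a point): middle of the tray's underside, at tray (-20, 0, 0) mm
Mind the look-alikes: they are no part of the job. Leave any turquoise look-alike of the token0 alone.

How it is judged (in metres and radians):
On the way, in this order (a step that is already met when the one before it is completed fails the run):
1. all the tokens lie in the tray together (x of token0 in the frame of tray between -0.074 and 0.085 m and y of token0 in the frame of tray between -0.063 and 0.063 m and z of token0 in the frame of tray between -0.002 and 0.06 m and x of token1 in the frame of tray between -0.074 and 0.085 m and y of token1 in the frame of tray between -0.063 and 0.063 m and z of token1 in the frame of tray between -0.002 and 0.06 m and x of token2 in the frame of tray between -0.074 and 0.085 m and y of token2 in the frame of tray between -0.063 and 0.063 m and z of token2 in the frame of tray between -0.002 and 0.06 m and x of token3 in the frame of tray between -0.074 and 0.085 m and y of token3 in the frame of tray between -0.063 and 0.063 m and z of token3 in the frame of tray between -0.002 and 0.06 m and x of token4 in the frame of tray between -0.074 and 0.085 m and y of token4 in the frame of tray between -0.063 and 0.063 m and z of token4 in the frame of tray between -0.002 and 0.06 m and x of token5 in the frame of tray between -0.074 and 0.085 m and y of token5 in the frame of tray between -0.063 and 0.063 m and z of token5 in the frame of tray between -0.002 and 0.06 m and angle between tray's own z axis and vertical below 0.15 rad), for 0.2 s.
2. the tray is tipped forward by more than 25 degrees with its open end over the hopper (x of tray_lip in the frame of hopper between -0.115 and 0.115 m and y of tray_lip in the frame of hopper between -0.125 and 0.115 m and z of tray_lip in the frame of hopper between 0 and 0.25 m and angle between tray's own z axis and vertical above 0.44 rad), for 0.1 s.
At the end, for the whole second after the job is handed in: All tokens rest inside the hopper; the tray stands flat on its mat (its middle within 50 mm of the mat's centre, lengthwise within 20 degrees) and the lifter's blade is in the rack's slot to within 10 mm of fully home, everything at rest (x of token0 in the frame of hopper between -0.113 and 0.113 m and y of token0 in the frame of hopper between -0.113 and 0.113 m and z of token0 in the frame of hopper between -0.002 and 0.1 m and linear speed of each of token0, token1, token2, token3, token4, token5 below 0.05 m/s and x of token1 in the frame of hopper between -0.113 and 0.113 m and y of token1 in the frame of hopper between -0.113 and 0.113 m and z of token1 in the frame of hopper between -0.002 and 0.1 m and x of token2 in the frame of hopper between -0.113 and 0.113 m and y of token2 in the frame of hopper between -0.113 and 0.113 m and z of token2 in the frame of hopper between -0.002 and 0.1 m and x of token3 in the frame of hopper between -0.113 and 0.113 m and y of token3 in the frame of hopper between -0.113 and 0.113 m and z of token3 in the frame of hopper between -0.002 and 0.1 m and x of token4 in the frame of hopper between -0.113 and 0.113 m and y of token4 in the frame of hopper between -0.113 and 0.113 m and z of token4 in the frame of hopper between -0.002 and 0.1 m and x of token5 in the frame of hopper between -0.113 and 0.113 m and y of token5 in the frame of hopper between -0.113 and 0.113 m and z of token5 in the frame of hopper between -0.002 and 0.1 m and horizontal distance between tray_mid and mat below 0.05 m and angle between tray's own z axis and vertical below 0.06 rad and height (world z) of tray below 0.008 m and angle between the x axis of tray and the y axis of mat, either way round below 0.35 rad and linear speed of each of tray, lifter below 0.03 m/s and x of lifter_tip in the frame of rack above 0.02 m and y of lifter_tip in the frame of rack between -0.012 and 0.012 m and z of lifter_tip in the frame of rack between 0.028 and 0.042 m and angle between the x axis of lifter and the x axis of rack, either way round below 0.15 rad and angle between lifter's own z axis and vertical below 0.2 rad); the robot touches nothing.
It fails at once if a bystander (mug, jar, spool, screwdriver, tape, brush, rule) is moved more than 4 cm (distance of any of mug, jar, spool, driver, tape, brush, rule from where it was at the start of the episode above 0.04 m).
Of token0, token1, token2, token3, token4, token5 only 4 to 6 are there at a start; the rules pass over those that are not, and their reading is None.
At some moment in a run one of token0, token1, token2, token3, token4, token5, lifter may be knocked a few centimetres aside while the robot is not near it.
It also fails if it takes over 208 s, if anything falls off the work surface, if the arm or the gripper's body presses on something with over 40 N, if the wrist force passes 120 N, or if a joint passes its speed limit or range.

## Working session

There is one attempt and no reset: what is moved stays moved. The work goes in short steps, Python scripts to look and compute and a tool call to move; the robot and the scene stay as the last step left them, time stands still between calls to the robot, and variables do not carry over. Pictures are saved under pics/ and viewed, at most 14 in all, crops included, and the job is handed in when it is done.

Besides the shell and the picture viewer there is one more tool, called as name(argument=value, ...), one argument or row to a line, values as JSON. servo_tool: Moves the arm, as the interface text tells. Its arguments: {"type":"object","properties":{"rows":{"type":"array"},"squeeze":{"type":"number"}},"required":["rows"]}

```bash
mkdir -p pics; cat > h.py <<'E'
from workcell import *
import numpy as np, cv2
from scipy.spatial.transform import Rotation as R
def world(name, uv, depth, info=None):
    i=camera_info(name); out=[]
    for u,v in uv:
        u0,v0=int(round(u)),int(round(v))
        p=depth[max(v0-1,0):v0+2,max(u0-1,0):u0+2]; p=p[p>0]; d=np.median(p) if p.size else 0
        c=np.array([(u-i['cx'])/i['fx']*d,-(v-i['cy'])/i['fy']*d,-d,1])
        out.append((i['cam_to_world']@c)[:3])
    return np.array(out)
def cloud(name, d):
    i=camera_info(name); v,u=np.mgrid[:480,:640]
    c=np.stack([(u-i['cx'])/i['fx']*d,-(v-i['cy'])/i['fy']*d,-d,np.ones_like(d)],-1)
    return (c@np.array(i['cam_to_world']).T)[...,:3]
def snap(name, fn):
    p,d=camera(name); cv2.imwrite('pics/'+fn+'.png',p[...,::-1]); np.save('pics/'+fn+'.npy',d); return p,d
E
python3 - <<'E'
from h import *
snap('top','top0'); snap('scene','scene0')
print(get_obs()); print(camera_info('top')); print(camera_info('scene')); import workcell; print([n for n in dir(workcell) if n[0]!='_'])
E
```

```text
{'time': 0.1, 'q': array([ 6.61187426e+01,  5.00920360e+00,  1.00374905e+01,  9.50990991e+01,
       -4.30646382e-04,  9.00001122e+01]), 'qd': array([ 0.02281381, -0.07782394,  0.08174914, -0.12033855, -0.08674701,
       -0.0324738 ]), 'joint_efforts': array([ 5.32976410e-04, -5.21562839e+01,  4.65651441e+01,  1.60651869e-02,
        7.37481832e-05, -1.96303210e-05]), 'ee_pos': array([0.22259122, 0.50274469, 0.25262844]), 'tcp_rot': array([-1.79929188e+02,  4.30784754e-04,  1.56118631e+02]), 'wrist_force': array([ 0.68710993, -0.79703693, -0.48861409]), 'torque': array([-0.06360616,  0.01424058, -0.01204307]), 'grasp_force': 0.0, 'opening': 0.0857507071950785}
{'fx': 565.4658230327508, 'fy': 565.4658230327508, 'cx': 317.2755881832234, 'cy': 246.30770367358087, 'cam_to_world': array([[-0.02306424,  0.9968133 , -0.0763628 ,  0.43438552],
       [-0.9997223 , -0.02336593, -0.00305943, -0.01511286],
       [-0.00483397,  0.07627103,  0.9970754 ,  1.6779924 ],
       [ 0.        ,  0.        ,  0.        ,  1.        ]])}
{'fx': 511.1811924889208, 'fy': 511.1811924889208, 'cx': 317.1482861249836, 'cy': 236.6584016171884, 'cam_to_world': array([[-0.15729751, -0.57825032,  0.80055235,  1.43853398],
       [ 0.98750977, -0.08466962,  0.132874  ,  0.16554551],
       [-0.00905197,  0.81145402,  0.58434616,  0.72478159],
       [ 0.        ,  0.        ,  0.        ,  1.        ]])}
['PlanningError', 'camera', 'camera_info', 'get_obs', 'job_done', 'tip_extent']
```

View pics/top0.png

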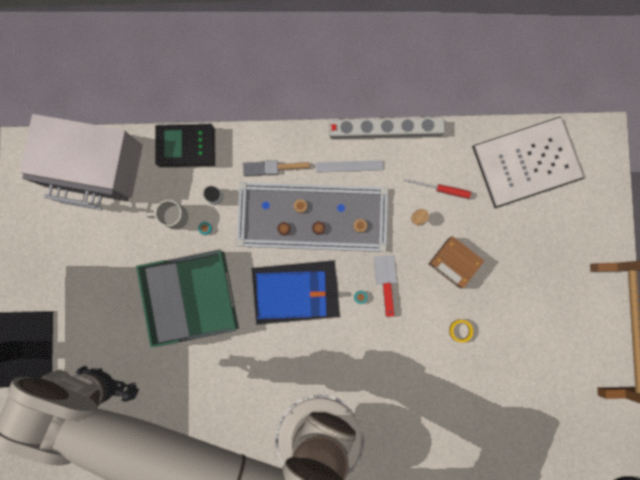

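View pics/scene0.png

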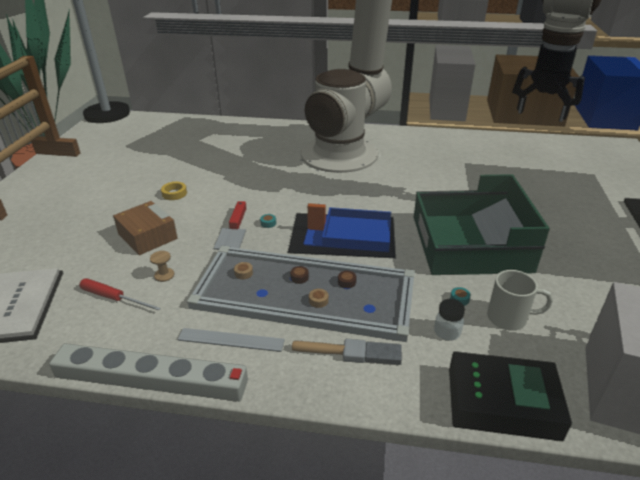

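Both pictures show the same layout. In the top view, tokens sit at about (300,206), (284,229), (319,228) and (361,226). Turquoise look-alikes are at (361,297) and (205,228). The tray's fin is at (318,294), with its open end to the left. The hopper is at (187,297), with its tall back to the left. The lifter is at (386,285) and the rack at (457,262), with the white band at its lower left. The wooden spool at (420,217) could also be taken for a token.

```bash
python3 - <<'E'
from h import *
from workcell import tip_extent
print('tip',tip_extent)
im=cv2.imread('pics/top0.png'); d=np.load('pics/top0.npy'); W=cloud('top',d)
c=cv2.resize(im[180:350,230:490],None,fx=3,fy=3,interpolation=cv2.INTER_CUBIC); cv2.imwrite('pics/crop0.png',c)
def seg(n,box,zlo,zhi):
    u0,v0,u1,v1=box; w=W[v0:v1,u0:u1]; m=(w[...,2]>zlo)&(w[...,2]<zhi)
    p=w[m]; 
    r=cv2.minAreaRect((p[:,:2]*1000).astype(np.float32)) if len(p)>3 else None
    print(n,len(p),p.mean(0).round(4),'med z',np.median(p[:,2]).round(4),'rect mm',[np.round(x,1) for x in r])
for n,b in dict(A=(288,194,312,217),B=(272,218,296,241),C=(307,217,331,240),D=(349,215,373,238)).items(): seg(n,b,.020,.04)
seg('frame',(225,175,400,260),.013,.04)
seg('rack',(425,230,492,295),.045,.07)
seg('handle',(375,275,402,322),.015,.04)
seg('fin',(300,283,336,303),.05,.09)
seg('traywall',(245,262,342,322),.015,.04)
seg('hop',(132,245,245,350),.06,.14)
seg('hopback',(132,245,245,350),.10,.14)
seg('spool',(405,205,445,230),.04,.07)
seg('turq',(345,285,372,310),.01,.04)
E
```

```text
tip 0.022
A 141 [0.6818 0.0374 0.0277] med z 0.0277 rect mm [array([685.5,  33.2]), array([37.5, 50.5]), np.float64(42.9)]
B 144 [0.6156 0.0877 0.028 ] med z 0.0278 rect mm [array([615.4,  87.9]), array([38. , 37.3]), np.float64(43.4)]
C 147 [ 0.6155 -0.014   0.0275] med z 0.0271 rect mm [array([616.6,  -7.6]), array([51.2, 47.7]), np.float64(56.2)]
D 145 [ 0.6201 -0.1369  0.0282] med z 0.0278 rect mm [array([ 622. , -134.5]), array([67.6, 40.3]), np.float64(71.7)]
frame 4646 [ 6.485e-01 -5.000e-04  1.980e-02] med z 0.019 rect mm [array([643.7,  20.6]), array([475.2, 252.9]), np.float64(86.8)]
rack 1450 [ 0.5045 -0.4108  0.0562] med z 0.0562 rect mm [array([ 504.7, -411.8]), array([118.1, 102. ]), np.float64(50.2)]
handle 287 [ 0.4013 -0.2131  0.0256] med z 0.0254 rect mm [array([ 401. , -213.5]), array([97.6, 24.6]), np.float64(3.5)]
fin 79 [ 0.4221 -0.0074  0.0755] med z 0.076 rect mm [array([422. ,  -7.7]), array([42.5, 11.4]), np.float64(88.6)]
traywall 239 [0.4216 0.0758 0.0275] med z 0.0287 rect mm [array([421.5,  73.9]), array([130.3, 193.8]), np.float64(0.6)]
hop 1633 [0.4159 0.3895 0.0879] med z 0.0783 rect mm [array([420.5, 359.6]), array([236.4, 234.4]), np.float64(10.2)]
hopback 492 [0.4052 0.4568 0.1155] med z 0.1172 rect mm [array([406.9, 433.9]), array([230.4,  83.1]), np.float64(10.3)]
spool 179 [ 0.6398 -0.3117  0.0549] med z 0.0552 rect mm [array([ 639.7, -311.9]), array([41.6, 41.7]), np.float64(89.9)]
turq 150 [ 0.4103 -0.1329  0.0183] med z 0.0183 rect mm [array([ 416.2, -124.8]), array([55.7, 52.6]), np.float64(88.1)]
```

View pics/crop0.png

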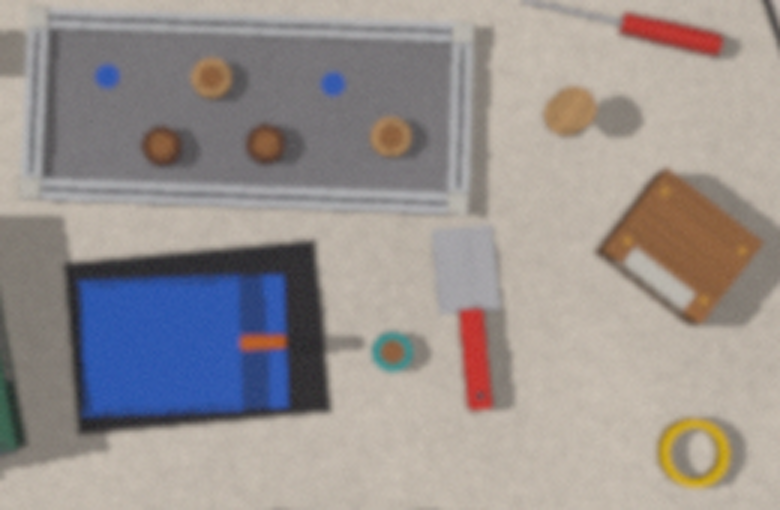

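The crop shows four wooden tokens, two pale and two dark. The turquoise look-alike at crop (393,352) is clearly different, and so is the spool at (570,110). First I'll turn the tool to world yaw 90, so that tool x, y, z = world y, x, -z.

servo_tool(
  rows=[
    {"offset":[0,0,0],"yaw":0.367,"claw":0.2},
    {"offset":[0,0,0],"yaw":0.367,"claw":0.2},
    {"offset":[0,0,0],"yaw":0.367,"claw":0.2},
    {"offset":[0,0,0],"yaw":0.367,"claw":0.2},
    {"offset":[0,0,0],"yaw":0.367,"claw":0.2},
    {"offset":[0,0,0],"yaw":0.367,"claw":0.2},
    {"offset":[0,0,0],"yaw":0.367,"claw":0.2},
    {"offset":[0,0,0],"yaw":0.367,"claw":0.2},
  ],
  squeeze=40,
)

```text
time: 1.1
ee_pos: [0.2226, 0.5029, 0.2531]
tcp_rot: [-180.0, 0.0, 90.3]
wrist_force: [0.7, -0.3, -0.2]
opening: 0.0685
grasp_force: 0.0
```

servo_tool(
  rows=[
    {"offset":[-1,1,0],"yaw":0,"claw":0.2},
    {"offset":[-1,1,0],"yaw":0,"claw":0.2},
    {"offset":[-1,1,0],"yaw":0,"claw":0.2},
    {"offset":[-1,1,0],"yaw":0,"claw":0.2},
  ],
)

```text
time: 1.6
ee_pos: [0.3233, 0.4026, 0.2534]
tcp_rot: [-180.0, -0.0, 90.0]
wrist_force: [-0.1, -0.2, 0.2]
opening: 0.0683
grasp_force: 0.0
```

```bash
python3 - <<'E'
from h import *
d=np.load('pics/top0.npy')
print(world('top',[(230+67/3,180+265/3),(230+315/3,180+242/3),(230+330/3,180+410/3),(230+80/3,180+432/3)],d).round(4))
E
```

```text
[[ 5.019e-01  1.843e-01 -2.000e-04]
 [ 5.189e-01 -6.160e-02 -0.000e+00]
 [ 3.536e-01 -7.200e-02  4.200e-03]
 [ 3.377e-01  1.735e-01  3.300e-03]]
```

servo_tool(
  rows=[
    {"offset":[-1,0.975,0.3],"yaw":0,"claw":0.2},
    {"offset":[-1,0.975,0.3],"yaw":0,"claw":0.2},
    {"offset":[-1,0.975,0.3],"yaw":0,"claw":0.2},
  ],
)

```text
time: 1.98
ee_pos: [0.4211, 0.3023, 0.2222]
tcp_rot: [-179.9, 0.0, 90.1]
wrist_force: [-0.1, 0.3, -0.7]
opening: 0.0685
grasp_force: 0.0
```

servo_tool(
  rows=[
    {"offset":[-1,0.975,0.4],"yaw":0,"claw":0.2},
    {"offset":[-1,0.975,0.4],"yaw":0,"claw":0.2},
    {"offset":[-1,0.975,0.4],"yaw":0,"claw":0.2},
  ],
)

```text
time: 2.35
ee_pos: [0.5188, 0.2026, 0.1819]
tcp_rot: [-179.9, 0.0, 90.1]
wrist_force: [-0.7, 0.9, -0.2]
opening: 0.0682
grasp_force: 0.0
```

servo_tool(
  rows=[
    {"offset":[-1,0.975,0.45],"yaw":0,"claw":0.2},
    {"offset":[-1,0.975,0.45],"yaw":0,"claw":0.2},
    {"offset":[-1,0.975,0.45],"yaw":0,"claw":0.2},
  ],
)

```text
time: 2.72
ee_pos: [0.6165, 0.1029, 0.1367]
tcp_rot: [-179.9, -0.0, 90.1]
wrist_force: [0.1, 0.6, -0.1]
opening: 0.0685
grasp_force: 0.0
```

servo_tool(
  rows=[
    {"offset":[-0.15,0,0],"yaw":0,"claw":0.2},
    {"offset":[-0.15,0,0.4],"yaw":0,"claw":0.2},
    {"offset":[-0.15,0,0.7],"yaw":0,"claw":0.2},
    {"offset":[-0.15,0,0.9],"yaw":0,"claw":0.2},
    {"offset":[-0.15,0,0.98],"yaw":0,"claw":0.2},
    {"offset":[-0.15,0,0.98],"yaw":0,"claw":0.2},
  ],
)

```text
time: 3.48
ee_pos: [0.6156, 0.0888, 0.0409]
tcp_rot: [180.0, -0.0, 90.1]
wrist_force: [-0.8, 0.3, 1.0]
opening: 0.0684
grasp_force: 0.0
```

servo_tool(
  rows=[
    {"offset":[0,0,0],"yaw":0,"claw":0.7},
    {"offset":[0,0,0],"yaw":0,"claw":0.7},
    {"offset":[0,0,0],"yaw":0,"claw":0.7},
    {"offset":[0,0,0],"yaw":0,"claw":0.7},
    {"offset":[0,0,0],"yaw":0,"claw":0.7},
  ],
)

```text
time: 4.1
ee_pos: [0.6163, 0.0884, 0.0418]
tcp_rot: [179.9, -0.0, 90.1]
wrist_force: [-0.9, -0.1, 5.2]
opening: 0.0376
grasp_force: 39.7
```

servo_tool(
  rows=[
    {"offset":[0,0,-0.4],"yaw":0,"claw":0.7},
    {"offset":[0,0,-0.8],"yaw":0,"claw":0.7},
    {"offset":[0,0,-0.8],"yaw":0,"claw":0.7},
  ],
)

```text
time: 4.47
ee_pos: [0.6174, 0.0885, 0.1245]
tcp_rot: [179.6, -0.1, 90.1]
wrist_force: [-0.6, 0.5, -0.3]
opening: 0.0373
grasp_force: 40.1
```

servo_tool(
  rows=[
    {"offset":[-0.12,-0.5,0],"yaw":0,"claw":0.7},
    {"offset":[-0.24,-1,0],"yaw":0,"claw":0.7},
    {"offset":[-0.24,-1,0],"yaw":0,"claw":0.7},
  ],
)

```text
time: 4.85
ee_pos: [0.5124, 0.0635, 0.1194]
tcp_rot: [-179.9, 0.0, 90.0]
wrist_force: [1.0, -0.3, 0.3]
opening: 0.0376
grasp_force: 40.3
```

servo_tool(
  rows=[
    {"offset":[-0.12,-0.5,0],"yaw":0,"claw":0.7},
    {"offset":[-0.24,-1,0],"yaw":0,"claw":0.7},
    {"offset":[-0.24,-1,0],"yaw":0,"claw":0.7},
  ],
)

```text
time: 5.22
ee_pos: [0.4138, 0.0397, 0.1202]
tcp_rot: [180.0, 0.0, 90.0]
wrist_force: [1.2, 0.1, -0.6]
opening: 0.0376
grasp_force: 40.5
```

servo_tool(
  rows=[
    {"offset":[0,-0.12,0],"yaw":0,"claw":0.7},
    {"offset":[0,-0.12,0.4],"yaw":0,"claw":0.7},
    {"offset":[0,-0.12,0.7],"yaw":0,"claw":0.7},
    {"offset":[0,-0.12,0.8],"yaw":0,"claw":0.7},
    {"offset":[0,-0.12,0.8],"yaw":0,"claw":0.7},
  ],
)

```text
time: 5.85
ee_pos: [0.4037, 0.0402, 0.0403]
tcp_rot: [-179.9, 0.0, 90.1]
wrist_force: [-0.9, 0.2, 0.5]
opening: 0.0378
grasp_force: 40.5
```

servo_tool(
  rows=[
    {"offset":[0,0,0],"yaw":0,"claw":0.44},
    {"offset":[0,0,0],"yaw":0,"claw":0.44},
    {"offset":[0,0,0],"yaw":0,"claw":0.44},
    {"offset":[0,0,-0.4],"yaw":0,"claw":0.44},
    {"offset":[0,0,-0.8],"yaw":0,"claw":0.44},
    {"offset":[0,0,-0.8],"yaw":0,"claw":0.2},
  ],
)

```text
time: 6.6
ee_pos: [0.4053, 0.0403, 0.1235]
tcp_rot: [179.7, -0.0, 90.1]
wrist_force: [0.5, -0.5, -1.1]
opening: 0.0643
grasp_force: 0.0
```

```bash
python3 - <<'E'
from h import *
snap('scene','s1')
im=cv2.imread('pics/s1.png'); cv2.imwrite('pics/s1c.png',cv2.resize(im[150:350,170:470],None,fx=2.6,fy=2.6))
E
```

```text
(no output)
```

View pics/s1c.png

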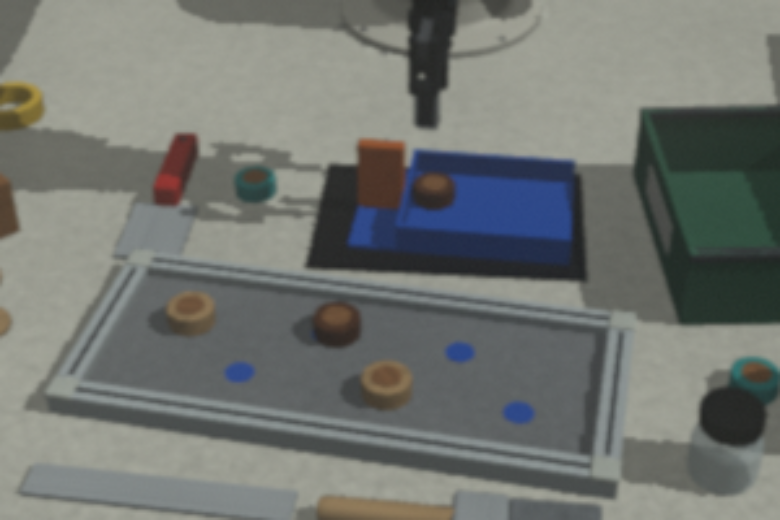

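The crop shows the first dark token lying in the tray at (434,188) and the other three undisturbed in the frame. Next is token C.

servo_tool(
  rows=[
    {"offset":[-0.27,1,0],"yaw":0,"claw":0.2},
    {"offset":[-0.27,1,0],"yaw":0,"claw":0.2},
    {"offset":[-0.27,1,0],"yaw":0,"claw":0.2},
  ],
)

```text
time: 7.02
ee_pos: [0.5047, 0.0126, 0.1181]
tcp_rot: [-179.8, 0.0, 90.0]
wrist_force: [-0.4, -0.2, -1.0]
opening: 0.0684
grasp_force: 0.0
```

servo_tool(
  rows=[
    {"offset":[-0.27,1,0],"yaw":0,"claw":0.2},
    {"offset":[-0.27,1,0],"yaw":0,"claw":0.2},
    {"offset":[-0.27,1,0],"yaw":0,"claw":0.2},
  ],
)

```text
time: 7.4
ee_pos: [0.6042, -0.0141, 0.1181]
tcp_rot: [-179.8, -0.0, 90.0]
wrist_force: [-1.5, 0.8, -0.2]
opening: 0.0685
grasp_force: 0.0
```

servo_tool(
  rows=[
    {"offset":[0,0.12,0],"yaw":0,"claw":0.2},
    {"offset":[0,0.12,0.4],"yaw":0,"claw":0.2},
    {"offset":[0,0.12,0.7],"yaw":0,"claw":0.2},
    {"offset":[0,0.12,0.77],"yaw":0,"claw":0.2},
    {"offset":[0,0.12,0.77],"yaw":0,"claw":0.7},
    {"offset":[0,0.12,0.77],"yaw":0,"claw":0.7},
    {"offset":[0,0.12,0.77],"yaw":0,"claw":0.7},
    {"offset":[0,0.12,0.77],"yaw":0,"claw":0.7},
    {"offset":[0,0.12,0.77],"yaw":0,"claw":0.7},
  ],
)

```text
time: 8.52
ee_pos: [0.6166, -0.0136, 0.0454]
tcp_rot: [179.8, -0.0, 90.1]
wrist_force: [-1.7, 1.2, 7.4]
opening: 0.0373
grasp_force: 39.7
```

servo_tool(
  rows=[
    {"offset":[0,0,-0.4],"yaw":0,"claw":0.7},
    {"offset":[0,0,-0.77],"yaw":0,"claw":0.7},
    {"offset":[0,0,-0.77],"yaw":0,"claw":0.7},
  ],
)

```text
time: 8.9
ee_pos: [0.6175, -0.0137, 0.1247]
tcp_rot: [179.6, 0.0, 90.1]
wrist_force: [0.0, 0.0, 1.1]
opening: 0.0369
grasp_force: 40.0
```

servo_tool(
  rows=[
    {"offset":[0.44,-0.44,0],"yaw":0,"claw":0.7},
    {"offset":[0.87,-0.88,0],"yaw":0,"claw":0.7},
    {"offset":[0.87,-0.88,0],"yaw":0,"claw":0.7},
  ],
)

```text
time: 9.28
ee_pos: [0.5251, 0.0753, 0.1201]
tcp_rot: [-179.9, -0.0, 90.2]
wrist_force: [0.8, -1.0, 0.0]
opening: 0.0368
grasp_force: 40.2
```

servo_tool(
  rows=[
    {"offset":[0,-0.44,0],"yaw":0,"claw":0.7},
    {"offset":[0,-0.88,0],"yaw":0,"claw":0.7},
    {"offset":[0,-0.88,0.4],"yaw":0,"claw":0.7},
    {"offset":[0,-0.88,0.7],"yaw":0,"claw":0.7},
    {"offset":[0,-0.88,0.78],"yaw":0,"claw":0.7},
    {"offset":[0,-0.88,0.78],"yaw":0,"claw":0.7},
  ],
)

```text
time: 10.02
ee_pos: [0.44, 0.0729, 0.0427]
tcp_rot: [180.0, 0.0, 90.0]
wrist_force: [0.7, 0.0, 0.1]
opening: 0.037
grasp_force: 40.3
```

servo_tool(
  rows=[
    {"offset":[0,0,0],"yaw":0,"claw":0.44},
    {"offset":[0,0,0],"yaw":0,"claw":0.44},
    {"offset":[0,0,0],"yaw":0,"claw":0.44},
    {"offset":[0,0,-0.4],"yaw":0,"claw":0.44},
    {"offset":[0,0,-0.78],"yaw":0,"claw":0.44},
    {"offset":[0,0,-0.78],"yaw":0,"claw":0.2},
  ],
)

```text
time: 10.78
ee_pos: [0.4411, 0.0734, 0.1233]
tcp_rot: [179.7, -0.0, 90.1]
wrist_force: [0.4, -1.0, 0.0]
opening: 0.0644
grasp_force: 0.0
```

```bash
python3 - <<'E'
from h import *
p,d=snap('top','t2'); W=cloud('top',d)
h=cv2.cvtColor(p,cv2.COLOR_RGB2HSV)
for n,b in dict(A=(288,194,312,217),D=(349,215,373,238)).items():
    u0,v0,u1,v1=b; w=W[v0:v1,u0:u1]; m=(w[...,2]>.02)&(w[...,2]<.04); print(n,m.sum(),w[m].mean(0).round(4))
w=W[275:320,375:402]; m=(w[...,2]>.015)&(w[...,2]<.04); print('lifter',w[m].mean(0).round(4))
cv2.imwrite('pics/t2c.png',cv2.resize(cv2.cvtColor(p,cv2.COLOR_RGB2BGR)[180:350,230:490],None,fx=2.5,fy=2.5))
E
```

```text
A 143 [0.6816 0.0374 0.0282]
D 144 [ 0.6196 -0.1365  0.0276]
lifter [ 0.4012 -0.2133  0.0258]
```

View pics/t2c.png

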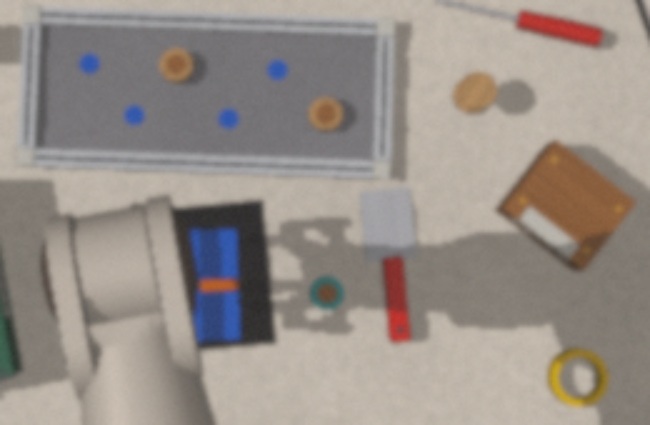

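The crop shows tokens A (177,65) and D (326,114) and the lifter unmoved. A is close to the border, so I'll grip it with the jaws closing along world y.

servo_tool(
  rows=[
    {"offset":[-0.36,1,0],"yaw":0.5,"claw":0.2},
    {"offset":[-0.36,1,0],"yaw":0.5,"claw":0.2},
    {"offset":[-0.36,1,0],"yaw":0.5,"claw":0.2},
    {"offset":[-0.36,1,0],"yaw":0.5,"claw":0.2},
    {"offset":[-0.36,1,0],"yaw":0.5,"claw":0.2},
    {"offset":[-0.36,1,0],"yaw":0.5,"claw":0.2},
    {"offset":[-0.36,1,0],"yaw":0.5,"claw":0.2},
    {"offset":[-0.36,1,0],"yaw":0.5,"claw":0.2},
    {"offset":[-0.36,1,0],"yaw":0.5,"claw":0.2},
    {"offset":[-0.36,1,0],"yaw":0.5,"claw":0.2},
  ],
)

```text
time: 12.08
ee_pos: [0.5396, 0.0179, 0.119]
tcp_rot: [-179.2, 0.1, 1.6]
wrist_force: [0.3, -0.0, 0.7]
opening: 0.0682
grasp_force: 0.0
```

servo_tool(
  rows=[
    {"offset":[0.5,0,0],"yaw":0,"claw":0.2},
    {"offset":[1,0,0],"yaw":0,"claw":0.2},
    {"offset":[1,0,0],"yaw":0,"claw":0.2},
  ],
)

```text
time: 12.45
ee_pos: [0.6417, 0.0221, 0.1169]
tcp_rot: [-179.2, 0.2, 1.7]
wrist_force: [-1.6, -0.1, -0.3]
opening: 0.0683
grasp_force: 0.0
```

servo_tool(
  rows=[
    {"offset":[0.42,0,0],"yaw":0,"claw":0.2},
    {"offset":[0.42,0,0.4],"yaw":0,"claw":0.2},
    {"offset":[0.42,0,0.6],"yaw":0,"claw":0.2},
    {"offset":[0.42,0,0.6],"yaw":0,"claw":0.2},
  ],
)

```text
time: 12.95
ee_pos: [0.6801, 0.0234, 0.0584]
tcp_rot: [-179.2, 0.2, 1.7]
wrist_force: [-0.1, 0.4, 0.7]
opening: 0.0681
grasp_force: 0.0
```

servo_tool(
  rows=[
    {"offset":[0.02,-0.14,0],"yaw":0.01,"claw":0.2},
    {"offset":[0.02,-0.14,0],"yaw":0.01,"claw":0.2},
    {"offset":[0.02,-0.14,0],"yaw":0.01,"claw":0.2},
  ],
)

```text
time: 13.32
ee_pos: [0.6844, 0.023, 0.0616]
tcp_rot: [-178.6, -0.0, 1.4]
wrist_force: [0.1, 0.1, 0.5]
opening: 0.0684
grasp_force: 0.0
```

```bash
python3 - <<'E'
from h import *
o=get_obs();print(o['q'].round(1),o['ee_pos'].round(4),o['tcp_rot'].round(2))
p,d=snap('scene','s3'); cv2.imwrite('pics/s3c.png',cv2.resize(p[150:350,170:470,::-1],None,fx=2,fy=2))
E
```

```text
[  1.4  23.9  11.5  77.6   1.4 180. ] [0.6844 0.023  0.0616] [-1.786e+02 -4.000e-02  1.430e+00]
```

View pics/s3c.png

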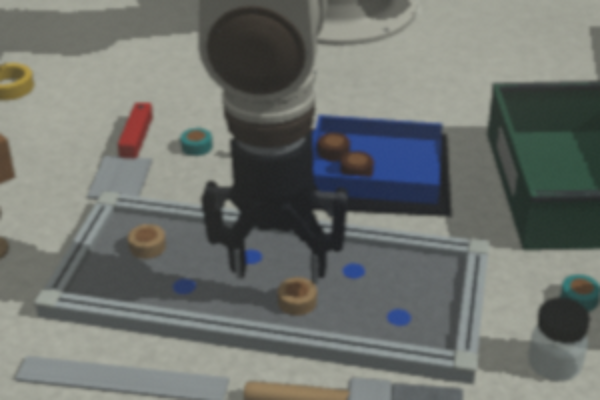

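The picture shows the jaws beside pale token A, at (297,297). Joint 6 is at its 180° limit and has pulled the pose off, so I'll turn back about 20°.

servo_tool(
  rows=[
    {"offset":[0,0,0],"yaw":-0.12,"claw":0.2},
    {"offset":[0,0,0],"yaw":-0.12,"claw":0.2},
    {"offset":[0,0,0],"yaw":-0.12,"claw":0.2},
    {"offset":[0,0,0],"yaw":-0.12,"claw":0.2},
  ],
)

```text
time: 13.88
ee_pos: [0.684, 0.0231, 0.0606]
tcp_rot: [-178.7, -0.5, 22.8]
wrist_force: [-0.6, -0.8, 0.3]
opening: 0.0683
grasp_force: 0.0
```

servo_tool(
  rows=[
    {"offset":[0,0,0],"yaw":0,"claw":0.2},
  ],
)

```text
time: 14.0
ee_pos: [0.684, 0.0231, 0.0605]
tcp_rot: [-178.7, -0.5, 22.9]
wrist_force: [0.5, 0.5, 0.6]
opening: 0.0683
grasp_force: 0.0
```

```bash
cat >> h.py <<'E'
def off(*targets):
    o=get_obs(); M=R.from_euler('xyz',o['tcp_rot'],degrees=True); p=o['ee_pos']
    for t in targets: print(t,'->',(M.inv().apply(np.array(t)-p)/0.1).round(3)); p=np.array(t)
E
python3 - <<'E'
from h import *
off((.682,.0375,.060),(.682,.0375,.043),(.682,.0375,.120),(.595,.06,.120),(.505,.083,.120),(.404,.106,.120),(.404,.106,.042))
E
```

```text
(0.682, 0.0375, 0.06) -> [ 0.037 -0.14   0.009]
(0.682, 0.0375, 0.043) -> [-0.001  0.004  0.17 ]
(0.682, 0.0375, 0.12) -> [ 0.006 -0.018 -0.77 ]
(0.595, 0.06, 0.12) -> [-0.714 -0.546  0.007]
(0.505, 0.083, 0.12) -> [-0.74  -0.562  0.007]
(0.404, 0.106, 0.12) -> [-0.841 -0.605  0.007]
(0.404, 0.106, 0.042) -> [-0.006  0.018  0.78 ]
```

servo_tool(
  rows=[
    {"offset":[0.04,-0.14,0.01],"yaw":0,"claw":0.2},
    {"offset":[0.04,-0.14,0.01],"yaw":0,"claw":0.2},
    {"offset":[0.04,-0.14,0.18],"yaw":0,"claw":0.2},
    {"offset":[0.04,-0.14,0.18],"yaw":0,"claw":0.2},
    {"offset":[0.04,-0.14,0.18],"yaw":0,"claw":0.7},
    {"offset":[0.04,-0.14,0.18],"yaw":0,"claw":0.7},
    {"offset":[0.04,-0.14,0.18],"yaw":0,"claw":0.7},
    {"offset":[0.04,-0.14,0.18],"yaw":0,"claw":0.7},
    {"offset":[0.04,-0.14,0.18],"yaw":0,"claw":0.7},
  ],
)

```text
time: 15.12
ee_pos: [0.6825, 0.0378, 0.0434]
tcp_rot: [-178.7, -0.5, 23.0]
wrist_force: [0.3, -1.4, 4.1]
opening: 0.0374
grasp_force: 40.4
```

servo_tool(
  rows=[
    {"offset":[0,-0.02,-0.4],"yaw":0,"claw":0.7},
    {"offset":[0,-0.02,-0.77],"yaw":0,"claw":0.7},
    {"offset":[0,-0.02,-0.77],"yaw":0,"claw":0.7},
  ],
)

```text
time: 15.5
ee_pos: [0.6828, 0.038, 0.1233]
tcp_rot: [-178.8, -0.7, 23.0]
wrist_force: [0.7, 0.4, -0.3]
opening: 0.0375
grasp_force: 40.1
```

servo_tool(
  rows=[
    {"offset":[-0.71,-0.54,0],"yaw":-0.373,"claw":0.7},
    {"offset":[-0.71,-0.54,0],"yaw":-0.373,"claw":0.7},
    {"offset":[-0.71,-0.54,0],"yaw":-0.373,"claw":0.7},
    {"offset":[-0.71,-0.54,0],"yaw":-0.373,"claw":0.7},
    {"offset":[-0.71,-0.54,0],"yaw":-0.373,"claw":0.7},
    {"offset":[-0.71,-0.54,0],"yaw":-0.373,"claw":0.7},
    {"offset":[-0.71,-0.54,0],"yaw":-0.373,"claw":0.7},
    {"offset":[-0.71,-0.54,0],"yaw":-0.373,"claw":0.7},
  ],
)

```text
time: 16.5
ee_pos: [0.5945, 0.0598, 0.1193]
tcp_rot: [-179.8, -1.4, 90.1]
wrist_force: [-0.1, -0.2, -0.2]
opening: 0.0373
grasp_force: 40.2
```

```bash
python3 - <<'E'
from h import *
off((.505,.083,.120),(.404,.106,.120),(.404,.106,.042))
E
```

```text
(0.505, 0.083, 0.12) -> [ 0.234 -0.895  0.001]
(0.404, 0.106, 0.12) -> [ 0.233 -1.009  0.009]
(0.404, 0.106, 0.042) -> [-0.019  0.002  0.78 ]
```

servo_tool(
  rows=[
    {"offset":[0.12,-0.45,0],"yaw":0,"claw":0.7},
    {"offset":[0.23,-0.9,0],"yaw":0,"claw":0.7},
    {"offset":[0.23,-0.9,0],"yaw":0,"claw":0.7},
  ],
)

```text
time: 16.88
ee_pos: [0.5024, 0.083, 0.1207]
tcp_rot: [-179.8, -1.4, 90.2]
wrist_force: [-0.7, 0.5, -0.6]
opening: 0.0373
grasp_force: 40.3
```

servo_tool(
  rows=[
    {"offset":[0.12,-0.5,0],"yaw":0,"claw":0.7},
    {"offset":[0.23,-1,0],"yaw":0,"claw":0.7},
    {"offset":[0.23,-1,0.0],"yaw":0,"claw":0.7},
    {"offset":[0.22,-1,0.4],"yaw":0,"claw":0.7},
    {"offset":[0.22,-1,0.7],"yaw":0,"claw":0.7},
    {"offset":[0.22,-1,0.78],"yaw":0,"claw":0.7},
    {"offset":[0.22,-1,0.78],"yaw":0,"claw":0.7},
  ],
)

```text
time: 17.75
ee_pos: [0.4053, 0.106, 0.044]
tcp_rot: [-179.9, -1.4, 90.1]
wrist_force: [-0.7, 0.7, 0.0]
opening: 0.0373
grasp_force: 40.4
```

servo_tool(
  rows=[
    {"offset":[0,0,0],"yaw":0,"claw":0.44},
    {"offset":[0,0,0],"yaw":0,"claw":0.44},
    {"offset":[0,0,0],"yaw":0,"claw":0.44},
    {"offset":[0,0,-0.4],"yaw":0,"claw":0.44},
    {"offset":[0,0,-0.78],"yaw":0,"claw":0.44},
    {"offset":[0,0,-0.78],"yaw":0,"claw":0.2},
  ],
)

```text
time: 18.5
ee_pos: [0.4064, 0.1046, 0.1249]
tcp_rot: [179.8, -1.5, 90.2]
wrist_force: [0.8, 0.6, -0.3]
opening: 0.0646
grasp_force: 0.0
```

servo_tool(
  rows=[
    {"offset":[-0.4,0.36,0],"yaw":0,"claw":0.2},
    {"offset":[-0.81,0.72,0],"yaw":0,"claw":0.2},
    {"offset":[-0.81,0.72,0],"yaw":0,"claw":0.2},
  ],
)

```text
time: 18.88
ee_pos: [0.4782, 0.0213, 0.1185]
tcp_rot: [-179.8, -1.4, 90.0]
wrist_force: [-0.4, 1.0, 0.2]
opening: 0.0684
grasp_force: 0.0
```

servo_tool(
  rows=[
    {"offset":[-0.4,0.36,0],"yaw":0,"claw":0.2},
    {"offset":[-0.81,0.72,0],"yaw":0,"claw":0.2},
    {"offset":[-0.81,0.72,0],"yaw":0,"claw":0.2},
  ],
)

```text
time: 19.25
ee_pos: [0.5501, -0.0588, 0.1161]
tcp_rot: [-179.8, -1.4, 90.0]
wrist_force: [-0.8, 0.5, 0.9]
opening: 0.0684
grasp_force: 0.0
```

servo_tool(
  rows=[
    {"offset":[-0.4,0.36,0],"yaw":0,"claw":0.2},
    {"offset":[-0.81,0.72,0],"yaw":0,"claw":0.2},
    {"offset":[-0.81,0.72,0],"yaw":0,"claw":0.2},
    {"offset":[-0.81,0.72,0],"yaw":0,"claw":0.2},
  ],
)

```text
time: 19.75
ee_pos: [0.6208, -0.1368, 0.1152]
tcp_rot: [-179.8, -1.4, 90.2]
wrist_force: [0.1, -0.1, -0.2]
opening: 0.0684
grasp_force: 0.0
```

```bash
python3 - <<'E'
from h import *
p,d=snap('top','t4'); W=cloud('top',d)
w=W[190:245,335:385]; m=(w[...,2]>.023)&(w[...,2]<.04); print('D',m.sum(),w[m].mean(0).round(4))
off((.620,-.137,.120),(.620,-.137,.043),(.620,-.137,.120),(.56,-.045,.12),(.5,.047,.120),(.44,.139,.12),(.44,.139,.042))
print(get_obs()['tcp_rot'])
cv2.imwrite('pics/t4c.png',cv2.resize(p[180:350,230:490,::-1],None,fx=2.5,fy=2.5))
E
```

```text
D 26 [ 0.6714 -0.0908  0.0252]
(0.62, -0.137, 0.12) -> [-0.002 -0.008 -0.043]
(0.62, -0.137, 0.043) -> [-0.019  0.002  0.77 ]
(0.62, -0.137, 0.12) -> [ 0.019 -0.002 -0.77 ]
(0.56, -0.045, 0.12) -> [ 0.922 -0.596  0.024]
(0.5, 0.047, 0.12) -> [ 0.922 -0.596  0.024]
(0.44, 0.139, 0.12) -> [ 0.922 -0.596  0.024]
(0.44, 0.139, 0.042) -> [-0.019  0.002  0.78 ]
[-179.88643755   -1.42733345   90.22862023]
```

View pics/t4c.png

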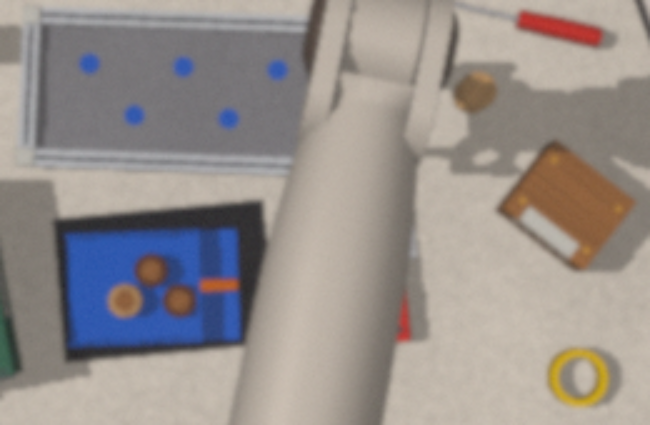

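The crop shows three tokens in the tray, at (180,300), (151,270) and (125,300). The arm hides token D, so I'll grip at its measured spot.

servo_tool(
  rows=[
    {"offset":[-0.01,0,0.4],"yaw":0,"claw":0.2},
    {"offset":[-0.02,0,0.65],"yaw":0,"claw":0.2},
    {"offset":[-0.02,0,0.72],"yaw":0,"claw":0.2},
    {"offset":[-0.02,0,0.72],"yaw":0,"claw":0.2},
    {"offset":[-0.02,0,0.72],"yaw":0,"claw":0.7},
    {"offset":[-0.02,0,0.72],"yaw":0,"claw":0.7},
    {"offset":[-0.02,0,0.72],"yaw":0,"claw":0.7},
    {"offset":[-0.02,0,0.72],"yaw":0,"claw":0.7},
    {"offset":[-0.02,0,0.72],"yaw":0,"claw":0.7},
  ],
)

```text
time: 20.92
ee_pos: [0.6223, -0.1383, 0.0455]
tcp_rot: [179.9, -1.4, 90.2]
wrist_force: [-1.6, 1.9, 6.5]
opening: 0.0369
grasp_force: 39.3
```

servo_tool(
  rows=[
    {"offset":[0.01,0,-0.4],"yaw":0,"claw":0.7},
    {"offset":[0.02,0,-0.77],"yaw":0,"claw":0.7},
    {"offset":[0.02,0,-0.77],"yaw":0,"claw":0.7},
  ],
)

```text
time: 21.3
ee_pos: [0.6234, -0.1386, 0.125]
tcp_rot: [179.7, -1.3, 90.2]
wrist_force: [1.3, 0.4, -1.1]
opening: 0.0372
grasp_force: 40.0
```

servo_tool(
  rows=[
    {"offset":[0.46,-0.3,0.01],"yaw":0,"claw":0.7},
    {"offset":[0.92,-0.6,0.02],"yaw":0,"claw":0.7},
    {"offset":[0.92,-0.6,0.02],"yaw":0,"claw":0.7},
  ],
)

```text
time: 21.68
ee_pos: [0.5596, -0.044, 0.1207]
tcp_rot: [-179.9, -1.4, 90.3]
wrist_force: [0.5, -0.5, -0.2]
opening: 0.037
grasp_force: 40.2
```

servo_tool(
  rows=[
    {"offset":[0.46,-0.3,0.01],"yaw":0,"claw":0.7},
    {"offset":[0.92,-0.6,0.02],"yaw":0,"claw":0.7},
    {"offset":[0.92,-0.6,0.02],"yaw":0,"claw":0.7},
  ],
)

```text
time: 22.05
ee_pos: [0.5001, 0.0472, 0.1213]
tcp_rot: [-179.9, -1.4, 90.3]
wrist_force: [0.7, -0.6, -0.0]
opening: 0.0368
grasp_force: 40.3
```

servo_tool(
  rows=[
    {"offset":[0.46,-0.3,0.01],"yaw":0,"claw":0.7},
    {"offset":[0.92,-0.6,0.02],"yaw":0,"claw":0.7},
    {"offset":[0.92,-0.6,0.02],"yaw":0,"claw":0.7},
    {"offset":[0.92,-0.6,0.02],"yaw":0,"claw":0.7},
  ],
)

```text
time: 22.55
ee_pos: [0.4417, 0.1368, 0.1216]
tcp_rot: [-180.0, -1.4, 90.2]
wrist_force: [0.4, 0.0, -0.3]
opening: 0.0369
grasp_force: 40.3
```

servo_tool(
  rows=[
    {"offset":[-0.01,0,0.4],"yaw":0,"claw":0.7},
    {"offset":[-0.02,0,0.7],"yaw":0,"claw":0.7},
    {"offset":[-0.02,0,0.77],"yaw":0,"claw":0.7},
    {"offset":[-0.02,0,0.77],"yaw":0,"claw":0.7},
  ],
)

```text
time: 23.05
ee_pos: [0.4413, 0.1365, 0.0449]
tcp_rot: [-179.9, -1.4, 90.1]
wrist_force: [0.4, 0.3, 0.1]
opening: 0.0366
grasp_force: 40.3
```

servo_tool(
  rows=[
    {"offset":[0,0,0],"yaw":0,"claw":0.44},
    {"offset":[0,0,0],"yaw":0,"claw":0.44},
    {"offset":[0,0,0],"yaw":0,"claw":0.44},
    {"offset":[0,0,-0.4],"yaw":0,"claw":0.44},
    {"offset":[0,0,-0.8],"yaw":0,"claw":0.44},
    {"offset":[0,0,-0.8],"yaw":0,"claw":0.44},
  ],
)

```text
time: 23.8
ee_pos: [0.4424, 0.1358, 0.1279]
tcp_rot: [179.8, -1.5, 90.2]
wrist_force: [0.2, -0.4, -0.7]
opening: 0.0478
grasp_force: 0.0
```

servo_tool(
  rows=[
    {"offset":[-0.5,-0.1,0],"yaw":0,"claw":0.44},
    {"offset":[-1,-0.2,0],"yaw":0,"claw":0.44},
    {"offset":[-1,-0.2,0],"yaw":0,"claw":0.44},
  ],
)

```text
time: 24.18
ee_pos: [0.4203, 0.033, 0.1215]
tcp_rot: [-179.9, -1.4, 90.0]
wrist_force: [0.2, 0.7, -0.3]
opening: 0.0477
grasp_force: 0.0
```

servo_tool(
  rows=[
    {"offset":[-0.4,0,0],"yaw":0,"claw":0.44},
    {"offset":[-0.44,0,0],"yaw":0,"claw":0.44},
    {"offset":[-0.44,0,0],"yaw":0,"claw":0.44},
  ],
)

```text
time: 24.55
ee_pos: [0.4212, -0.0084, 0.1207]
tcp_rot: [-179.9, -1.4, 90.2]
wrist_force: [-0.6, 0.4, -0.5]
opening: 0.0478
grasp_force: 0.0
```

```bash
python3 - <<'E'
from h import *
p,d=snap('scene','s5')
off((.422,-.008,.120),(.422,-.008,.059))
cv2.imwrite('pics/s5c.png',cv2.resize(p[150:350,170:470,::-1],None,fx=2.5,fy=2.5))
E
```

```text
(0.422, -0.008, 0.12) -> [0.    0.007 0.008]
(0.422, -0.008, 0.059) -> [-0.015  0.001  0.61 ]
```

View pics/s5c.png

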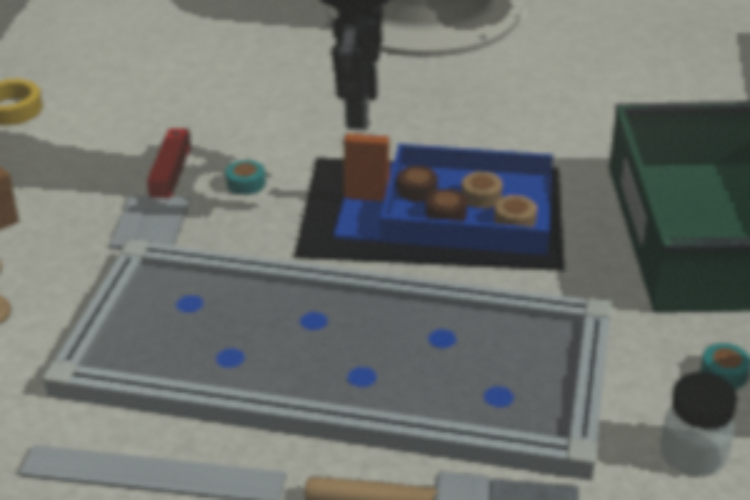

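The crop shows all four tokens lying in the tray at (417,183), (446,205), (482,189) and (516,210), with the jaws above the fin. Grip it firmly and lift.

servo_tool(
  rows=[
    {"offset":[-0.01,0.01,0.3],"yaw":0,"claw":0.44},
    {"offset":[-0.01,0.01,0.55],"yaw":0,"claw":0.44},
    {"offset":[-0.01,0.01,0.62],"yaw":0,"claw":0.44},
    {"offset":[-0.01,0.01,0.62],"yaw":0,"claw":0.44},
    {"offset":[-0.01,0.01,0.62],"yaw":0,"claw":0.95},
    {"offset":[-0.01,0.01,0.62],"yaw":0,"claw":0.95},
    {"offset":[-0.01,0.01,0.62],"yaw":0,"claw":0.95},
    {"offset":[-0.01,0.01,0.62],"yaw":0,"claw":0.95},
    {"offset":[-0.01,0.01,0.62],"yaw":0,"claw":0.95},
    {"offset":[-0.01,0.01,0.62],"yaw":0,"claw":0.95},
  ],
  squeeze=110,
)

```text
time: 25.85
ee_pos: [0.4228, -0.0082, 0.0601]
tcp_rot: [180.0, -1.4, 90.2]
wrist_force: [-1.3, 0.3, 6.5]
opening: 0.0127
grasp_force: 107.9
```

servo_tool(
  rows=[
    {"offset":[0,0,-0.05],"yaw":0,"claw":0.95},
    {"offset":[0,0,-0.12],"yaw":0,"claw":0.95},
    {"offset":[0,0,-0.2],"yaw":0,"claw":0.95},
    {"offset":[0,0,-0.3],"yaw":0,"claw":0.95},
    {"offset":[0,0,-0.4],"yaw":0,"claw":0.95},
    {"offset":[0,0,-0.4],"yaw":0,"claw":0.95},
  ],
)

```text
time: 26.6
ee_pos: [0.4228, -0.0093, 0.1001]
tcp_rot: [180.0, -1.4, 90.2]
wrist_force: [-0.9, 0.9, -4.6]
opening: 0.0126
grasp_force: 107.7
```

```bash
cat >> h.py <<'E'
def blue(name='scene'):
    p,d=camera(name); W=cloud(name,d); q=p.astype(int)
    m=(q[...,2]>q[...,0]+40)&(q[...,2]>q[...,1]+25)&(d>0)
    w=W[m]; ok=(w[:,2]>.012)&(w[:,0]>.3)&(w[:,0]<.56)&(w[:,1]<.45)
    return p,w[ok]
def trayfit():
    p,w=blue(); a=w[w[:,0]>np.percentile(w[:,0],60)]
    n=len(w); 
    ys=w[:,1]; bins=np.arange(ys.min(),ys.max(),.02)
    top=[(b+.01,w[(ys>=b)&(ys<b+.02)][:,2].max(),w[(ys>=b)&(ys<b+.02)][:,2].min()) for b in bins if ((ys>=b)&(ys<b+.02)).sum()>5]
    print('n',n,'y',ys.min().round(3),ys.max().round(3)); print(np.round(top,3)); return p
E
python3 - <<'E'
from h import *
p=trayfit(); cv2.imwrite('pics/s6.png',p[...,::-1])
E
```

```text
n 1059 y -0.027 0.173
[[-0.017  0.051  0.043]
 [ 0.003  0.054  0.043]
 [ 0.023  0.075  0.045]
 [ 0.043  0.073  0.044]
 [ 0.063  0.073  0.044]
 [ 0.083  0.073  0.044]
 [ 0.103  0.073  0.044]
 [ 0.123  0.072  0.044]
 [ 0.143  0.072  0.044]
 [ 0.163  0.072  0.043]]
```

The tray hangs level, with its underside near z = 0.042 along its whole length. Next I raise it, turn it 10° to match the hopper, and carry it over the front wall.

servo_tool(
  rows=[
    {"offset":[0,0,-0.06],"yaw":-0.005,"claw":0.95},
    {"offset":[0,0,-0.16],"yaw":-0.015,"claw":0.95},
    {"offset":[0,0,-0.28],"yaw":-0.025,"claw":0.95},
    {"offset":[0,0,-0.4],"yaw":-0.035,"claw":0.95},
    {"offset":[0,0,-0.52],"yaw":-0.045,"claw":0.95},
    {"offset":[0,0,-0.6],"yaw":-0.053,"claw":0.95},
    {"offset":[0,0,-0.65],"yaw":-0.057,"claw":0.95},
    {"offset":[0,0,-0.65],"yaw":-0.057,"claw":0.95},
    {"offset":[0,0,-0.65],"yaw":-0.057,"claw":0.95},
  ],
)

```text
time: 27.78
ee_pos: [0.4222, -0.0108, 0.1636]
tcp_rot: [179.9, -1.4, 100.4]
wrist_force: [-0.1, -0.1, -4.3]
opening: 0.0129
grasp_force: 107.8
```

```bash
python3 - <<'E'
from h import *
o=get_obs(); print(o['tcp_rot'])
off((.443,.057,.165),(.4635,.1234,.165),(.4635,.1234,.137))
p=trayfit()
E
```

```text
[179.85793285  -1.39833362 100.42605984]
(0.443, 0.057, 0.165) -> [0.629 0.328 0.002]
(0.4635, 0.1234, 0.165) -> [0.616 0.322 0.016]
(0.4635, 0.1234, 0.137) -> [-0.007 -0.001  0.28 ]
n 1866 y -0.025 0.176
[[-0.015  0.115  0.109]
 [ 0.005  0.135  0.108]
 [ 0.025  0.138  0.109]
 [ 0.045  0.138  0.108]
 [ 0.065  0.138  0.109]
 [ 0.085  0.136  0.108]
 [ 0.105  0.136  0.107]
 [ 0.125  0.136  0.108]
 [ 0.145  0.136  0.107]
 [ 0.165  0.135  0.106]
 [ 0.185  0.134  0.112]]
```

servo_tool(
  rows=[
    {"offset":[0.06,0.03,0],"yaw":0,"claw":0.95},
    {"offset":[0.16,0.08,0],"yaw":0,"claw":0.95},
    {"offset":[0.28,0.14,0],"yaw":0,"claw":0.95},
    {"offset":[0.4,0.2,0],"yaw":0,"claw":0.95},
    {"offset":[0.52,0.26,0.01],"yaw":0,"claw":0.95},
    {"offset":[0.64,0.32,0.01],"yaw":0,"claw":0.95},
    {"offset":[0.76,0.39,0.01],"yaw":0,"claw":0.95},
    {"offset":[0.88,0.45,0.02],"yaw":0,"claw":0.95},
    {"offset":[0.96,0.5,0.02],"yaw":0,"claw":0.95},
    {"offset":[1,0.53,0.02],"yaw":0,"claw":0.95},
    {"offset":[1,0.53,0.02],"yaw":0,"claw":0.95},
  ],
)

```text
time: 29.2
ee_pos: [0.4564, 0.0973, 0.1646]
tcp_rot: [179.8, -1.4, 100.5]
wrist_force: [0.0, -0.9, -5.1]
opening: 0.0128
grasp_force: 108.0
```

servo_tool(
  rows=[
    {"offset":[0.06,0.03,0],"yaw":0,"claw":0.95},
    {"offset":[0.16,0.08,0],"yaw":0,"claw":0.95},
    {"offset":[0.22,0.11,0],"yaw":0,"claw":0.95},
    {"offset":[0.24,0.12,0],"yaw":0,"claw":0.95},
    {"offset":[0.24,0.12,0.05],"yaw":0,"claw":0.95},
    {"offset":[0.24,0.12,0.12],"yaw":0,"claw":0.95},
    {"offset":[0.24,0.12,0.19],"yaw":0,"claw":0.95},
    {"offset":[0.24,0.12,0.24],"yaw":0,"claw":0.95},
    {"offset":[0.24,0.12,0.26],"yaw":0,"claw":0.95},
    {"offset":[0.24,0.12,0.26],"yaw":0,"claw":0.95},
  ],
)

```text
time: 30.45
ee_pos: [0.4637, 0.1235, 0.1392]
tcp_rot: [179.8, -1.4, 100.4]
wrist_force: [-1.0, 0.9, -3.2]
opening: 0.0123
grasp_force: 108.1
```

```bash
python3 - <<'E'
from h import *
p=trayfit(); cv2.imwrite('pics/s7.png',cv2.resize(p[120:320,250:560,::-1],None,fx=2.5,fy=2.5))
E
```

```text
n 2166 y 0.096 0.312
[[0.106 0.089 0.083]
 [0.126 0.09  0.083]
 [0.146 0.111 0.082]
 [0.166 0.113 0.082]
 [0.186 0.112 0.084]
 [0.206 0.112 0.084]
 [0.226 0.114 0.082]
 [0.246 0.112 0.083]
 [0.266 0.112 0.082]
 [0.286 0.113 0.083]
 [0.306 0.112 0.024]]
```

View pics/s7.png

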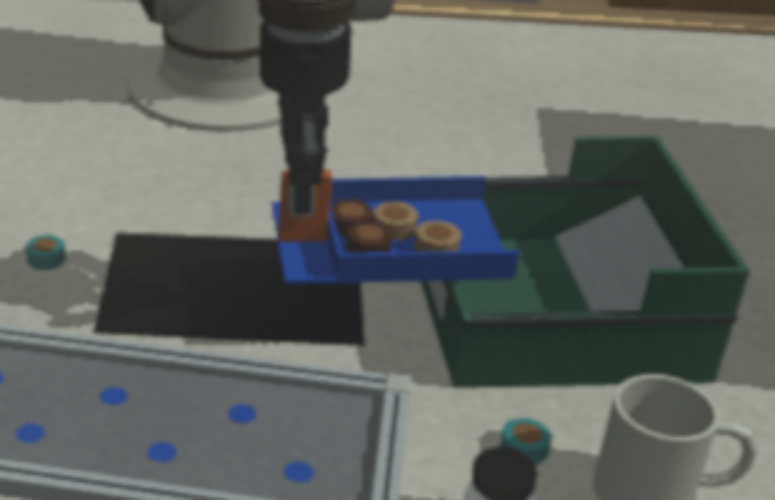

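The picture shows the tray level with its lip over the hopper and the tokens at (353,215), (369,237), (397,215) and (437,236). Now I loosen the grip so the fin can pivot, and raise the fin with the floor resting on the front wall.

servo_tool(
  rows=[
    {"offset":[0,0,0.04],"yaw":0,"claw":0.95},
    {"offset":[0,0,0.07],"yaw":0,"claw":0.95},
    {"offset":[0,0,0.07],"yaw":0,"claw":0.95},
    {"offset":[0,0,0.07],"yaw":0,"claw":0.95},
    {"offset":[0.03,0,0.02],"yaw":0,"claw":0.95},
    {"offset":[0.06,0,-0.04],"yaw":0,"claw":0.95},
    {"offset":[0.1,0,-0.1],"yaw":0,"claw":0.95},
    {"offset":[0.14,0,-0.18],"yaw":0,"claw":0.95},
    {"offset":[0.14,0,-0.18],"yaw":0,"claw":0.95},
  ],
  squeeze=20,
)

```text
time: 31.62
ee_pos: [0.4615, 0.1373, 0.1585]
tcp_rot: [179.7, -1.4, 100.5]
wrist_force: [0.8, -1.0, -4.8]
opening: 0.0128
grasp_force: 108.0
```

```bash
python3 - <<'E'
from h import *
p=trayfit(); cv2.imwrite('pics/s8.png',cv2.resize(p[120:320,250:560,::-1],None,fx=2.5,fy=2.5))
E
```

```text
n 2176 y 0.108 0.327
[[0.118 0.108 0.101]
 [0.138 0.109 0.102]
 [0.158 0.131 0.101]
 [0.178 0.131 0.102]
 [0.198 0.132 0.103]
 [0.218 0.132 0.103]
 [0.238 0.13  0.101]
 [0.258 0.131 0.1  ]
 [0.278 0.132 0.102]
 [0.298 0.13  0.102]
 [0.318 0.131 0.049]]
```

servo_tool(
  rows=[
    {"offset":[-0.04,0,0.1],"yaw":0,"claw":0.95},
    {"offset":[-0.1,0,0.18],"yaw":0,"claw":0.95},
    {"offset":[-0.14,0,0.24],"yaw":0,"claw":0.95},
    {"offset":[-0.14,0,0.25],"yaw":0,"claw":0.95},
    {"offset":[-0.14,0,0.25],"yaw":0,"claw":0.91},
    {"offset":[-0.14,0,0.25],"yaw":0,"claw":0.91},
    {"offset":[-0.14,0,0.25],"yaw":0,"claw":0.91},
  ],
  squeeze=20,
)

```text
time: 32.55
ee_pos: [0.4638, 0.1238, 0.1324]
tcp_rot: [179.8, -1.4, 100.4]
wrist_force: [0.6, -0.4, -2.0]
opening: 0.0127
grasp_force: 108.4
```

servo_tool(
  rows=[
    {"offset":[0,0,0],"yaw":0,"claw":0.87},
    {"offset":[0,0,0],"yaw":0,"claw":0.87},
    {"offset":[0,0,0],"yaw":0,"claw":0.87},
  ],
  squeeze=20,
)

```text
time: 32.92
ee_pos: [0.4638, 0.1238, 0.1323]
tcp_rot: [179.8, -1.4, 100.4]
wrist_force: [-0.5, -1.0, -1.2]
opening: 0.0129
grasp_force: 108.4
```

servo_tool(
  rows=[
    {"offset":[0,0,0],"yaw":0,"claw":0.855},
    {"offset":[0,0,0],"yaw":0,"claw":0.855},
    {"offset":[0,0,0],"yaw":0,"claw":0.855},
  ],
)

```text
time: 33.3
ee_pos: [0.4638, 0.1237, 0.1323]
tcp_rot: [179.8, -1.4, 100.4]
wrist_force: [1.0, -1.2, -1.5]
opening: 0.013
grasp_force: 104.5
```

servo_tool(
  rows=[
    {"offset":[0,0,0],"yaw":0,"claw":0.85},
    {"offset":[0,0,0],"yaw":0,"claw":0.85},
  ],
)

```text
time: 33.55
ee_pos: [0.4637, 0.1238, 0.1322]
tcp_rot: [179.8, -1.4, 100.4]
wrist_force: [-0.0, -0.3, -1.2]
opening: 0.0128
grasp_force: 77.2
```

servo_tool(
  rows=[
    {"offset":[0,0,0],"yaw":0,"claw":0.846},
    {"offset":[0,0,0],"yaw":0,"claw":0.846},
  ],
)

```text
time: 33.8
ee_pos: [0.4637, 0.1237, 0.1322]
tcp_rot: [179.8, -1.4, 100.4]
wrist_force: [-0.7, -1.4, -2.7]
opening: 0.0133
grasp_force: 54.9
```

servo_tool(
  rows=[
    {"offset":[0,0,0],"yaw":0,"claw":0.842},
    {"offset":[0,0,0],"yaw":0,"claw":0.842},
  ],
)

```text
time: 34.05
ee_pos: [0.4637, 0.1237, 0.1322]
tcp_rot: [179.8, -1.4, 100.4]
wrist_force: [-0.0, -0.6, -2.5]
opening: 0.0134
grasp_force: 32.8
```

servo_tool(
  rows=[
    {"offset":[0,0,0],"yaw":0,"claw":0.84},
    {"offset":[0.03,0,-0.05],"yaw":0,"claw":0.84},
    {"offset":[0.06,0,-0.11],"yaw":0,"claw":0.84},
    {"offset":[0.1,0,-0.17],"yaw":0,"claw":0.84},
    {"offset":[0.14,0,-0.25],"yaw":0,"claw":0.84},
    {"offset":[0.14,0,-0.25],"yaw":0,"claw":0.84},
  ],
)

```text
time: 34.8
ee_pos: [0.4615, 0.1373, 0.1585]
tcp_rot: [179.7, -1.4, 100.5]
wrist_force: [-0.3, 0.1, -3.9]
opening: 0.0137
grasp_force: 21.2
```

```bash
python3 - <<'E'
from h import *
p=trayfit(); cv2.imwrite('pics/s8.png',cv2.resize(p[120:320,250:560,::-1],None,fx=2.5,fy=2.5))
E
```

```text
n 2052 y 0.1 0.319
[[0.11  0.111 0.104]
 [0.13  0.111 0.102]
 [0.15  0.126 0.099]
 [0.17  0.129 0.097]
 [0.19  0.124 0.09 ]
 [0.21  0.121 0.089]
 [0.23  0.118 0.084]
 [0.25  0.113 0.078]
 [0.27  0.11  0.076]
 [0.29  0.107 0.073]
 [0.31  0.105 0.032]]
```

Tipping works: the tray wall slopes from 0.129 to 0.105 over 0.14 m, about 10°. Continue up the arc.

servo_tool(
  rows=[
    {"offset":[0.06,0,-0.08],"yaw":0,"claw":0.84},
    {"offset":[0.12,0,-0.15],"yaw":0,"claw":0.84},
    {"offset":[0.19,0,-0.22],"yaw":0,"claw":0.84},
    {"offset":[0.27,0,-0.29],"yaw":0,"claw":0.84},
    {"offset":[0.34,0,-0.34],"yaw":0,"claw":0.84},
    {"offset":[0.41,0,-0.38],"yaw":0,"claw":0.84},
    {"offset":[0.48,0,-0.42],"yaw":0,"claw":0.84},
    {"offset":[0.52,0,-0.44],"yaw":0,"claw":0.84},
    {"offset":[0.52,0,-0.44],"yaw":0,"claw":0.84},
    {"offset":[0.52,0,-0.44],"yaw":0,"claw":0.84},
  ],
)

```text
time: 36.1
ee_pos: [0.4518, 0.1868, 0.2026]
tcp_rot: [179.8, -1.4, 100.4]
wrist_force: [0.6, 0.3, -4.8]
opening: 0.0138
grasp_force: 21.0
```

```bash
python3 - <<'E'
from h import *
p=trayfit(); cv2.imwrite('pics/s9.png',cv2.resize(p[100:320,250:560,::-1],None,fx=2.5,fy=2.5))
E
```

```text
n 1940 y 0.147 0.366
[[0.157 0.156 0.15 ]
 [0.177 0.156 0.146]
 [0.197 0.167 0.143]
 [0.217 0.17  0.139]
 [0.237 0.165 0.129]
 [0.257 0.16  0.128]
 [0.277 0.154 0.118]
 [0.297 0.149 0.113]
 [0.317 0.146 0.11 ]
 [0.337 0.141 0.106]
 [0.357 0.136 0.043]]
```

View pics/s9.png

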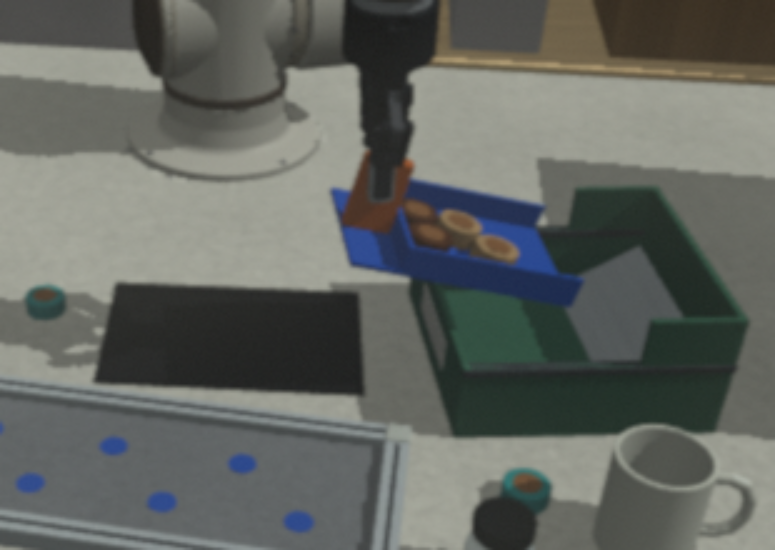

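The picture shows the tray off the wall, tilted about 14°, with all the tokens still in it. Pad friction is holding it there, so I'll ease the grip a little.

servo_tool(
  rows=[
    {"offset":[0,0,0],"yaw":0,"claw":0.8385},
    {"offset":[0,0,0],"yaw":0,"claw":0.8385},
  ],
)

```text
time: 36.4
ee_pos: [0.4519, 0.1868, 0.2028]
tcp_rot: [179.8, -1.4, 100.4]
wrist_force: [1.1, 0.1, -3.6]
opening: 0.0137
grasp_force: 12.4
```

```bash
python3 - <<'E'
from h import *
p=trayfit()
E
```

```text
n 1450 y 0.131 0.323
[[0.141 0.168 0.154]
 [0.161 0.167 0.148]
 [0.181 0.158 0.139]
 [0.201 0.163 0.12 ]
 [0.221 0.155 0.11 ]
 [0.241 0.138 0.091]
 [0.261 0.124 0.072]
 [0.281 0.109 0.052]
 [0.301 0.094 0.015]
 [0.321 0.081 0.052]]
```

servo_tool(
  rows=[
    {"offset":[0,0,0],"yaw":0,"claw":0.8385},
    {"offset":[0,0,0],"yaw":0,"claw":0.8385},
    {"offset":[0,0,0],"yaw":0,"claw":0.8385},
    {"offset":[0,0,0],"yaw":0,"claw":0.8385},
  ],
)

```text
time: 36.95
ee_pos: [0.4519, 0.187, 0.2029]
tcp_rot: [179.8, -1.4, 100.4]
wrist_force: [-0.6, 0.6, -2.7]
opening: 0.0135
grasp_force: 12.5
```

```bash
python3 - <<'E'
from h import *
p=trayfit(); cv2.imwrite('pics/s10.png',cv2.resize(p[100:320,250:560,::-1],None,fx=2.5,fy=2.5))
E
```

```text
n 1934 y 0.128 0.319
[[0.138 0.171 0.154]
 [0.158 0.168 0.149]
 [0.178 0.157 0.14 ]
 [0.198 0.162 0.11 ]
 [0.218 0.156 0.094]
 [0.238 0.14  0.08 ]
 [0.258 0.123 0.064]
 [0.278 0.11  0.05 ]
 [0.298 0.095 0.048]
 [0.318 0.079 0.057]]
```

View pics/s10.png

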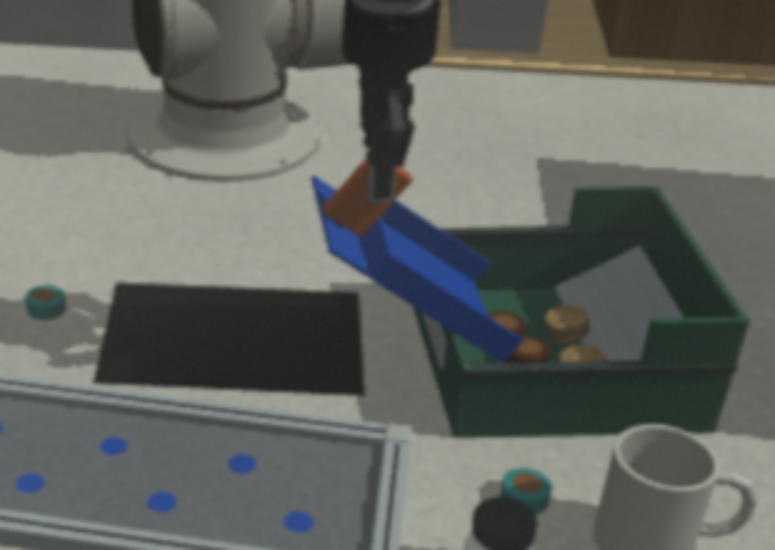

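The picture shows the tray tipped about 37° and empty, with all four tokens in the hopper at (505,323), (527,348), (567,320) and (583,355). I'll re-tighten the grip, lift out and retreat.

servo_tool(
  rows=[
    {"offset":[0,0,0],"yaw":0,"claw":0.846},
    {"offset":[0,0,0],"yaw":0,"claw":0.846},
    {"offset":[0,0,-0.15],"yaw":0,"claw":0.846},
    {"offset":[0,0,-0.35],"yaw":0,"claw":0.846},
    {"offset":[0,0,-0.55],"yaw":0,"claw":0.846},
    {"offset":[0,0,-0.7],"yaw":0,"claw":0.846},
    {"offset":[0,0,-0.7],"yaw":0,"claw":0.846},
  ],
)

```text
time: 37.88
ee_pos: [0.4524, 0.1854, 0.2742]
tcp_rot: [179.7, -1.4, 100.4]
wrist_force: [-0.2, -0.4, -2.9]
opening: 0.0136
grasp_force: 20.0
```

servo_tool(
  rows=[
    {"offset":[-0.2,0,0],"yaw":0,"claw":0.846},
    {"offset":[-0.5,-0.05,0],"yaw":0.01,"claw":0.846},
    {"offset":[-0.8,-0.05,0],"yaw":0.02,"claw":0.846},
    {"offset":[-1,-0.05,0],"yaw":0.036,"claw":0.846},
    {"offset":[-1,-0.05,0],"yaw":0.036,"claw":0.846},
    {"offset":[-1,-0.05,0],"yaw":0.036,"claw":0.846},
  ],
)

```text
time: 38.62
ee_pos: [0.465, 0.0863, 0.2699]
tcp_rot: [-180.0, -1.4, 94.0]
wrist_force: [0.0, -0.3, -3.6]
opening: 0.014
grasp_force: 20.0
```

```bash
python3 - <<'E'
from h import *
trayfit()
o=get_obs(); print(o['tcp_rot'])
off((.430,.05,.20),(.430,.05,.168))
M=R.from_euler('xyz',o['tcp_rot'],degrees=True); u=np.array([-.07,.9975])
lip=np.array([.4224,.156])
for t in range(38,-1,-6):
    r=np.radians(t); h=-.178*np.cos(r)+.056*np.sin(r); z=.178*np.sin(r)+.056*np.cos(r)+.0045
    print(t,(lip+u*h).round(4),round(z,4))
E
```

```text
n 1868 y 0.033 0.214
[[0.043 0.236 0.223]
 [0.063 0.227 0.21 ]
 [0.083 0.229 0.19 ]
 [0.103 0.228 0.176]
 [0.123 0.212 0.162]
 [0.143 0.197 0.148]
 [0.163 0.183 0.132]
 [0.183 0.169 0.116]
 [0.203 0.153 0.116]]
[-179.99341912   -1.41140089   94.0205528 ]
(0.43, 0.05, 0.2) -> [-0.357 -0.375  0.692]
(0.43, 0.05, 0.168) -> [-0.008  0.     0.32 ]
38 [0.4298 0.0505] 0.1582
32 [0.4309 0.035 ] 0.1463
26 [0.4319 0.0209] 0.1329
20 [0.4328 0.0083] 0.118
14 [ 0.4335 -0.0028] 0.1019
8 [ 0.4342 -0.0121] 0.0847
2 [ 0.4347 -0.0195] 0.0667
```

servo_tool(
  rows=[
    {"offset":[-0.1,-0.1,0.15],"yaw":0,"claw":0.86},
    {"offset":[-0.2,-0.2,0.35],"yaw":0,"claw":0.86},
    {"offset":[-0.3,-0.3,0.55],"yaw":0,"claw":0.86},
    {"offset":[-0.36,-0.37,0.69],"yaw":0,"claw":0.86},
    {"offset":[-0.36,-0.37,0.85],"yaw":0,"claw":0.86},
    {"offset":[-0.37,-0.37,0.99],"yaw":0,"claw":0.86},
    {"offset":[-0.37,-0.37,0.99],"yaw":0,"claw":0.86},
  ],
)

```text
time: 39.55
ee_pos: [0.4303, 0.0493, 0.1693]
tcp_rot: [-179.9, -1.4, 94.0]
wrist_force: [-0.6, 0.6, -2.5]
opening: 0.0139
grasp_force: 20.1
```

servo_tool(
  rows=[
    {"offset":[0,0,0.1],"yaw":0,"claw":0.84},
    {"offset":[-0.08,0,0.16],"yaw":0,"claw":0.84},
    {"offset":[-0.155,0,0.22],"yaw":0,"claw":0.84},
    {"offset":[-0.23,0,0.28],"yaw":0,"claw":0.84},
    {"offset":[-0.295,0,0.35],"yaw":0,"claw":0.84},
    {"offset":[-0.36,0,0.42],"yaw":0,"claw":0.84},
    {"offset":[-0.42,0,0.5],"yaw":0,"claw":0.84},
    {"offset":[-0.48,0,0.58],"yaw":0,"claw":0.84},
    {"offset":[-0.53,0,0.66],"yaw":0,"claw":0.84},
    {"offset":[-0.58,0,0.74],"yaw":0,"claw":0.84},
    {"offset":[-0.625,0,0.83],"yaw":0,"claw":0.84},
    {"offset":[-0.625,0,0.83],"yaw":0,"claw":0.84},
  ],
)

```text
time: 41.05
ee_pos: [0.4344, -0.0115, 0.085]
tcp_rot: [-179.9, -1.4, 93.9]
wrist_force: [-0.4, 0.4, -3.5]
opening: 0.0138
grasp_force: 19.1
```

```bash
python3 - <<'E'
from h import *
trayfit()
E
```

```text
n 1918 y -0.034 0.167
[[-0.024  0.033  0.025]
 [-0.004  0.031  0.023]
 [ 0.016  0.053  0.021]
 [ 0.036  0.05   0.018]
 [ 0.056  0.048  0.016]
 [ 0.076  0.044  0.014]
 [ 0.096  0.042  0.012]
 [ 0.116  0.041  0.012]
 [ 0.136  0.039  0.012]
 [ 0.156  0.035  0.012]]
```

servo_tool(
  rows=[
    {"offset":[-0.03,0,0.08],"yaw":0,"claw":0.84},
    {"offset":[-0.06,0,0.15],"yaw":0,"claw":0.84},
    {"offset":[-0.08,0,0.21],"yaw":0,"claw":0.84},
    {"offset":[-0.09,0,0.25],"yaw":0,"claw":0.84},
    {"offset":[-0.09,0,0.25],"yaw":0,"claw":0.84},
  ],
)

```text
time: 41.72
ee_pos: [0.4355, -0.0195, 0.0622]
tcp_rot: [179.9, -1.4, 94.0]
wrist_force: [-7.0, 1.5, 15.4]
opening: 0.014
grasp_force: 22.7
```

```bash
python3 - <<'E'
from h import *
trayfit()
E
```

```text
n 457 y 0.004 0.165
[[0.014 0.034 0.012]
 [0.034 0.035 0.014]
 [0.054 0.033 0.013]
 [0.074 0.033 0.013]
 [0.094 0.034 0.012]
 [0.114 0.034 0.012]
 [0.134 0.033 0.012]
 [0.154 0.033 0.013]]
```

The tray is flat. Release and go up.

servo_tool(
  rows=[
    {"offset":[0,0,0],"yaw":0,"claw":0.5},
    {"offset":[0,0,0],"yaw":0,"claw":0.5},
    {"offset":[0,0,0],"yaw":0,"claw":0.5},
    {"offset":[0,0,-0.3],"yaw":0,"claw":0.5},
    {"offset":[0,0,-0.7],"yaw":0,"claw":0.5},
    {"offset":[0,0,-1],"yaw":0,"claw":0.5},
    {"offset":[0,0,-1],"yaw":0,"claw":0.5},
  ],
)

```text
time: 42.65
ee_pos: [0.4367, -0.0223, 0.1628]
tcp_rot: [179.8, -1.4, 94.0]
wrist_force: [0.5, 0.3, 0.2]
opening: 0.0427
grasp_force: 0.0
```

servo_tool(
  rows=[
    {"offset":[-1,0.3,0],"yaw":0,"claw":0.5},
    {"offset":[-1,0.3,0],"yaw":0,"claw":0.5},
    {"offset":[-1,0.3,0],"yaw":0,"claw":0.5},
    {"offset":[-1,0.3,0],"yaw":0,"claw":0.5},
  ],
)

```text
time: 43.15
ee_pos: [0.4719, -0.1195, 0.1573]
tcp_rot: [-179.9, -1.4, 93.9]
wrist_force: [-0.7, -0.3, 0.2]
opening: 0.0429
grasp_force: 0.0
```

```bash
python3 - <<'E'
from h import *
p,d=snap('top','t11'); W=cloud('top',d); q=p.astype(int)
def fit(n,m):
    w=W[m]; r=cv2.minAreaRect((w[:,:2]*1000).astype(np.float32)); print(n,len(w),w.mean(0).round(4),[np.round(x,1) for x in r]); return w
red=(q[...,0]>q[...,1]+70)&(q[...,0]>q[...,2]+70); B=np.zeros_like(red)
def box(u0,v0,u1,v1):
    b=np.zeros_like(red); b[v0:v1,u0:u1]=1; return b
z=W[...,2]
w=fit('handle',box(365,240,420,330)&(z>.015)&(z<.04))
wb=fit('blade',box(365,240,420,330)&(z>.0015)&(z<.012)&(abs(q[...,0]-q[...,2])<12))
w=fit('rack',box(425,230,492,295)&(z>.045)&(z<.07))
white=box(425,230,492,295)&(z>.045)&(q.min(-1)>140); fit('band',white)
fit('tray',box(245,262,342,322)&(z>.022)&(z<.05))
print('hopper tokens etc'); o=get_obs();print(o['ee_pos'],o['tcp_rot'],o['q'].round(1))
cv2.imwrite('pics/t11c.png',cv2.resize(p[180:350,130:490,::-1],None,fx=2.2,fy=2.2))
E
```

```text
handle 27 [ 0.5713 -0.201   0.0205] [array([ 571.3, -187.6]), array([50.2,  9.1]), np.float64(88.8)]
blade 14 [ 0.5745 -0.1881  0.0078] [array([ 574.1, -193.9]), array([49.,  9.]), np.float64(77.8)]
rack 1450 [ 0.5048 -0.4111  0.056 ] [array([ 504.4, -411.2]), array([117.2, 102.4]), np.float64(51.0)]
band 6 [ 0.4452 -0.0735  1.4086] [array([ 466.8, -190.2]), array([356.1,   0. ]), np.float64(100.5)]
tray 214 [0.4302 0.0583 0.0296] [array([429.4,  81.5]), array([130.3, 156.6]), np.float64(3.8)]
hopper tokens etc
[ 0.47194847 -0.11920103  0.15761849] [-179.95460053   -1.4347975    93.9730709 ] [-14.9  -4.   -9.6  85.    1.3  71.1]
```

View pics/t11c.png

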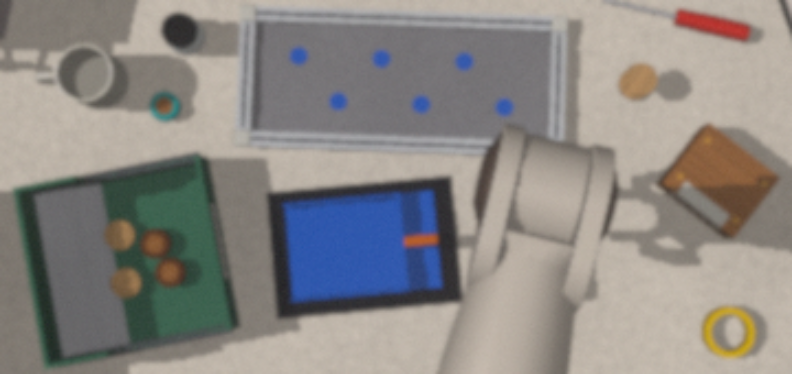

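The crop shows the tray on its mat and the four tokens in the hopper at (120,235), (156,243), (126,283) and (170,272). The arm hides the lifter, so I'll measure that with the scene camera.

```bash
python3 - <<'E'
from h import *
p,d=snap('scene','s12'); W=cloud('scene',d); q=p.astype(int)
for P,Wn in ((cv2.imread('pics/scene0.png')[...,::-1].astype(int),cloud('scene',np.load('pics/scene0.npy'))),(q,W)):
    m=(P[...,0]>P[...,1]+50)&(P[...,0]>P[...,2]+50); m&=(Wn[...,0]<.5)&(Wn[...,0]>.25)&(Wn[...,1]<-.1)&(Wn[...,1]>-.3)&(Wn[...,2]>.018)&(Wn[...,2]<.035)
    w=Wn[m]; r=cv2.minAreaRect((w[:,:2]*1000).astype(np.float32)); print(len(w),w.mean(0).round(4),[np.round(x,1) for x in r])
off((.416,-.2125,.157))
E
```

```text
210 [ 0.409  -0.2071  0.0267] [array([ 403.4, -208.5]), array([97.1, 24.2]), np.float64(5.1)]
214 [ 0.4091 -0.2069  0.0265] [array([ 403.1, -208.8]), array([98.4, 24.3]), np.float64(3.0)]
(0.416, -0.2125, 0.157) -> [-0.893 -0.624 -0.013]
```

servo_tool(
  rows=[
    {"offset":[-0.87,-0.61,0],"yaw":-0.499,"claw":0.4},
    {"offset":[-0.87,-0.61,0],"yaw":-0.499,"claw":0.4},
    {"offset":[-0.87,-0.61,0],"yaw":-0.499,"claw":0.4},
    {"offset":[-0.87,-0.61,0],"yaw":-0.499,"claw":0.4},
    {"offset":[-0.87,-0.61,0],"yaw":-0.499,"claw":0.4},
    {"offset":[-0.87,-0.61,0],"yaw":-0.499,"claw":0.4},
    {"offset":[-0.87,-0.61,0],"yaw":-0.499,"claw":0.4},
    {"offset":[-0.87,-0.61,0],"yaw":-0.499,"claw":0.4},
    {"offset":[-0.87,-0.61,0],"yaw":-0.499,"claw":0.4},
    {"offset":[-0.87,-0.61,0],"yaw":-0.499,"claw":0.4},
    {"offset":[-0.87,-0.61,0],"yaw":-0.499,"claw":0.4},
  ],
)

```text
time: 44.62
ee_pos: [0.4176, -0.2103, 0.1562]
tcp_rot: [178.6, 0.0, -176.3]
wrist_force: [-0.5, -0.8, 0.8]
opening: 0.0513
grasp_force: 0.0
```

```bash
python3 - <<'E'
from h import *
o=get_obs(); print(o['ee_pos'].round(4),o['tcp_rot'].round(2))
off((.417,-.2105,.1),(.417,-.2105,.0395))
E
```

```text
[ 0.4176 -0.2103  0.1562] [ 1.7860e+02  2.0000e-02 -1.7631e+02]
(0.417, -0.2105, 0.1) -> [ 0.006 -0.015  0.562]
(0.417, -0.2105, 0.0395) -> [ 0.    -0.015  0.605]
```

servo_tool(
  rows=[
    {"offset":[0,-0.01,0.3],"yaw":0,"claw":0.4},
    {"offset":[0,-0.02,0.7],"yaw":0,"claw":0.4},
    {"offset":[0,-0.03,0.95],"yaw":0,"claw":0.4},
    {"offset":[0,-0.03,0.95],"yaw":0,"claw":0.4},
  ],
)

```text
time: 45.12
ee_pos: [0.4165, -0.2107, 0.0595]
tcp_rot: [178.5, -0.2, -176.3]
wrist_force: [-1.3, -0.3, 0.5]
opening: 0.0511
grasp_force: 0.0
```

servo_tool(
  rows=[
    {"offset":[0,-0.01,0.15],"yaw":0,"claw":0.4},
    {"offset":[0,-0.01,0.22],"yaw":0,"claw":0.4},
    {"offset":[0,-0.01,0.22],"yaw":0,"claw":0.4},
    {"offset":[0,-0.01,0.22],"yaw":0,"claw":0.9},
    {"offset":[0,-0.01,0.22],"yaw":0,"claw":0.9},
    {"offset":[0,-0.01,0.22],"yaw":0,"claw":0.9},
    {"offset":[0,-0.01,0.22],"yaw":0,"claw":0.9},
    {"offset":[0,-0.01,0.22],"yaw":0,"claw":0.9},
  ],
  squeeze=70,
)

```text
time: 46.12
ee_pos: [0.4181, -0.2121, 0.04]
tcp_rot: [178.6, 0.1, -176.2]
wrist_force: [-0.3, 0.6, 5.6]
opening: 0.0217
grasp_force: 69.3
```

servo_tool(
  rows=[
    {"offset":[0,0,-0.2],"yaw":0,"claw":0.9},
    {"offset":[0,0,-0.5],"yaw":0,"claw":0.9},
    {"offset":[0,0,-0.6],"yaw":0,"claw":0.9},
    {"offset":[0,0,-0.6],"yaw":0.12,"claw":0.9},
    {"offset":[0,0,-0.6],"yaw":0.24,"claw":0.9},
    {"offset":[0,0,-0.6],"yaw":0.24,"claw":0.9},
    {"offset":[0,0,-0.6],"yaw":0.24,"claw":0.9},
    {"offset":[0,0,-0.6],"yaw":0.24,"claw":0.9},
  ],
)

```text
time: 47.12
ee_pos: [0.4175, -0.2133, 0.0983]
tcp_rot: [179.0, -1.0, 140.6]
wrist_force: [-0.7, -0.1, -1.2]
opening: 0.0216
grasp_force: 68.8
```

```bash
python3 - <<'E'
from h import *
o=get_obs(); print(o['ee_pos'].round(4),o['tcp_rot'].round(2))
off((.3616,-.294,.1),(.3616,-.294,.0725),(.4389,-.3575,.0725))
p,d=snap('scene','s13'); W=cloud('scene',d); P=p.astype(int)
m=(P[...,0]>P[...,1]+50)&(P[...,0]>P[...,2]+50)&(W[...,0]<.55)&(W[...,0]>.25)&(W[...,1]<-.1)&(W[...,1]>-.3)&(W[...,2]>.06)
w=W[m]; print(len(w),w.mean(0),np.percentile(w[:,2],[2,98]))
cv2.imwrite('pics/s13c.png',cv2.resize(p[120:300,90:330,::-1],None,fx=3,fy=3))
E
```

```text
[ 0.4175 -0.2133  0.0983] [178.97  -1.   140.64]
(0.3616, -0.294, 0.1) -> [-0.079 -0.978 -0.036]
(0.3616, -0.294, 0.0725) -> [-0.005 -0.005  0.275]
(0.4389, -0.3575, 0.0725) -> [-1.    -0.    -0.017]
258 [ 0.40607664 -0.19249311  0.07952681] [0.06669721 0.08818797]
```

View pics/s13c.png

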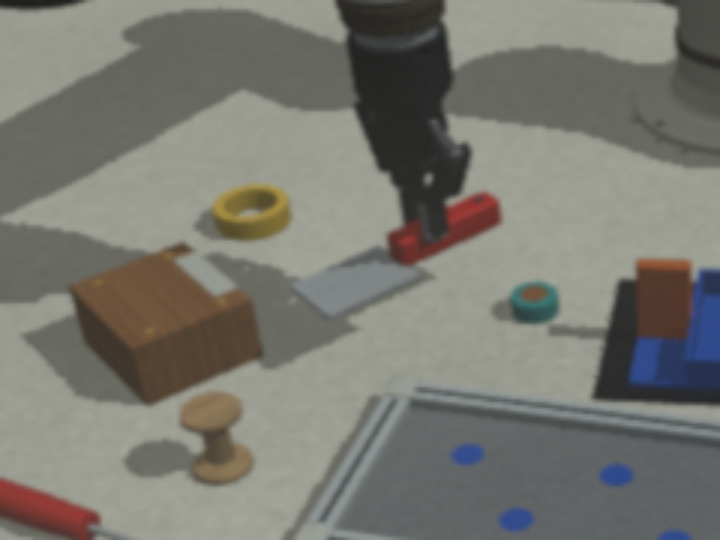

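The picture shows the lifter held level, with the blade (360,280) pointing at the rack's front, which has the white band at (205,275). Go to the pre-insert pose.

servo_tool(
  rows=[
    {"offset":[-0.04,-0.5,0],"yaw":0,"claw":0.9},
    {"offset":[-0.08,-0.98,-0.04],"yaw":0,"claw":0.9},
    {"offset":[-0.08,-0.98,-0.04],"yaw":0,"claw":0.9},
    {"offset":[-0.08,-0.98,0.24],"yaw":0,"claw":0.9},
    {"offset":[-0.08,-0.98,0.24],"yaw":0,"claw":0.9},
    {"offset":[-0.08,-0.98,0.24],"yaw":0,"claw":0.9},
  ],
)

```text
time: 47.92
ee_pos: [0.362, -0.2932, 0.0737]
tcp_rot: [179.0, -0.9, 140.7]
wrist_force: [-0.2, -0.1, -0.2]
opening: 0.0217
grasp_force: 69.0
```

```bash
python3 - <<'E'
from h import *
o=get_obs(); print(o['ee_pos'].round(4),o['tcp_rot'].round(2))
c=np.array([.5046,-.4115]); ux=np.array([.773,-.635]); uy=np.array([.635,.773])
for n in ('scene','top'):
    p,d=snap(n,'pi_'+n); W=cloud(n,d); P=p.astype(int)
    r=np.stack([(W[...,:2]-c)@ux,(W[...,:2]-c)@uy],-1); z=W[...,2]
    m=(r[...,0]>-.135)&(r[...,0]<-.062)&(abs(r[...,1])<.06)&(z>.024)&(z<.055)
    a=r[m]; zz=z[m]
    print(n,'blade',len(a),'x',np.percentile(a[:,0],[1,99]).round(4),'y',np.percentile(a[:,1],[1,50,99]).round(4))
    if len(a)>9:
        k=np.linalg.lstsq(np.c_[a,np.ones(len(a))],zz,rcond=None)[0]; print('z plane',k.round(4),'z at tip/sh',[(k@[x,0,1]).round(4) for x in(-.07,-.13)])
        print('rect',[np.round(x,2) for x in cv2.minAreaRect((a*1000).astype(np.float32))])
    m=(P[...,0]>P[...,1]+50)&(P[...,0]>P[...,2]+50)&(r[...,0]<-.13)&(r[...,0]>-.3)&(abs(r[...,1])<.06)&(z>.03); print('handle y',r[m][:,1].mean().round(4) if m.any() else None, m.sum())
    m=(abs(r)<.075).all(-1)&(z>.05)&(z<.06); print('rack',[np.round(x,2) for x in cv2.minAreaRect((r[m]*1000).astype(np.float32))])
E
```

```text
[ 0.362  -0.2932  0.0737] [178.96  -0.94 140.7 ]
scene blade 369 x [-0.1347 -0.0724] y [-0.0288  0.0063  0.0349]
z plane [-0.0257 -0.0113  0.0349] z at tip/sh [np.float64(0.0367), np.float64(0.0383)]
rect [array([-103.43,    3.05]), array([67.82, 63.1 ]), np.float64(89.45)]
handle y 0.01 236
rack [array([-1.96,  3.56]), array([123.77, 101.93]), np.float64(89.23)]
top blade 340 x [-0.1339 -0.0705] y [-0.0273  0.0078  0.0294]
z plane [-0.0266 -0.0328  0.0345] z at tip/sh [np.float64(0.0363), np.float64(0.0379)]
rect [array([-102.18,    0.23]), array([59.2 , 65.32]), np.float64(89.52)]
handle y 0.0015 152
rack [array([0.33, 0.11]), array([116.63, 102.81]), np.float64(89.85)]
```

Tip and rack agree in both cameras: lateral offset is under 1 mm, the angle is about 0, and the tip underside is near 0.0325. Insert.

servo_tool(
  rows=[
    {"offset":[-0.1,0,0],"yaw":0,"claw":0.9},
    {"offset":[-0.2,0,0],"yaw":0,"claw":0.9},
    {"offset":[-0.3,0,0],"yaw":0,"claw":0.9},
    {"offset":[-0.4,0,0],"yaw":0,"claw":0.9},
    {"offset":[-0.5,0,-0.01],"yaw":0,"claw":0.9},
    {"offset":[-0.5,0,-0.01],"yaw":0,"claw":0.9},
  ],
)

```text
time: 48.78
ee_pos: [0.4008, -0.3257, 0.0732]
tcp_rot: [179.0, -1.0, 140.6]
wrist_force: [-0.3, -0.0, -1.8]
opening: 0.0217
grasp_force: 69.0
```

servo_tool(
  rows=[
    {"offset":[-0.1,0,0],"yaw":0,"claw":0.9},
    {"offset":[-0.2,0,0],"yaw":0,"claw":0.9},
    {"offset":[-0.3,0,0],"yaw":0,"claw":0.9},
    {"offset":[-0.4,0,0],"yaw":0,"claw":0.9},
    {"offset":[-0.46,0,0],"yaw":0,"claw":0.9},
    {"offset":[-0.48,0,0],"yaw":0,"claw":0.9},
    {"offset":[-0.48,0,0],"yaw":0,"claw":0.9},
  ],
)

```text
time: 49.65
ee_pos: [0.4373, -0.3557, 0.0725]
tcp_rot: [179.0, -1.0, 140.6]
wrist_force: [-0.7, 0.3, -0.4]
opening: 0.0216
grasp_force: 69.0
```

servo_tool(
  rows=[
    {"offset":[-0.01,0,0],"yaw":0,"claw":0.9},
    {"offset":[-0.02,0,0],"yaw":0,"claw":0.9},
    {"offset":[-0.02,0,0],"yaw":0,"claw":0.9},
  ],
)

```text
time: 50.02
ee_pos: [0.4389, -0.3571, 0.0726]
tcp_rot: [179.0, -0.9, 140.6]
wrist_force: [-0.5, -0.0, -1.0]
opening: 0.0217
grasp_force: 69.0
```

servo_tool(
  rows=[
    {"offset":[-0.01,0,0],"yaw":0,"claw":0.9},
    {"offset":[-0.02,0,0],"yaw":0,"claw":0.9},
    {"offset":[-0.02,0,0],"yaw":0,"claw":0.9},
  ],
)

```text
time: 50.4
ee_pos: [0.4396, -0.3575, 0.0723]
tcp_rot: [179.0, -1.1, 140.6]
wrist_force: [-4.6, 4.3, 2.7]
opening: 0.0215
grasp_force: 69.4
```

```bash
python3 - <<'E'
from h import *
c=np.array([.5046,-.4115]); ux=np.array([.773,-.635]); uy=np.array([.635,.773])
for n in ('scene','top'):
    p,d=snap(n,'in_'+n); W=cloud(n,d); P=p.astype(int); r=np.stack([(W[...,:2]-c)@ux,(W[...,:2]-c)@uy],-1); z=W[...,2]
    m=(P[...,0]>P[...,1]+50)&(P[...,0]>P[...,2]+50)&(r[...,0]<0)&(r[...,0]>-.3)&(abs(r[...,1])<.06)&(z>.03); print(n,m.sum(),np.percentile(r[m][:,0],[1,99]).round(4),r[m][:,1].mean().round(4))
E
```

```text
scene 263 [-0.1469 -0.055 ] 0.0095
top 179 [-0.1487 -0.0921] 0.0006
```

The shoulder touches the rack at about 6 N, so the lifter is home. Release and withdraw upwards.

servo_tool(
  rows=[
    {"offset":[0,0,0],"yaw":0,"claw":0.5},
    {"offset":[0,0,0],"yaw":0,"claw":0.4},
    {"offset":[0,0,0],"yaw":0,"claw":0.4},
    {"offset":[0,0,0],"yaw":0,"claw":0.4},
    {"offset":[0,0,-0.2],"yaw":0,"claw":0.4},
    {"offset":[0,0,-0.6],"yaw":0,"claw":0.4},
    {"offset":[0,0,-1],"yaw":0,"claw":0.4},
    {"offset":[0,0,-1],"yaw":0,"claw":0.4},
  ],
)

```text
time: 51.5
ee_pos: [0.4417, -0.3617, 0.176]
tcp_rot: [179.0, -0.6, 140.6]
wrist_force: [0.5, -0.0, -0.3]
opening: 0.0513
grasp_force: 0.0
```

servo_tool(
  rows=[
    {"offset":[1,0,-0.3],"yaw":0,"claw":0.4},
    {"offset":[1,0,-0.3],"yaw":0,"claw":0.4},
    {"offset":[1,0,-0.3],"yaw":0,"claw":0.4},
    {"offset":[1,0,-0.3],"yaw":0,"claw":0.4},
  ],
)

```text
time: 52.0
ee_pos: [0.3636, -0.2982, 0.2035]
tcp_rot: [179.0, -0.9, 140.6]
wrist_force: [-1.1, -0.1, -0.2]
opening: 0.0511
grasp_force: 0.0
```

```bash
python3 - <<'E'
from h import *
c=np.array([.5046,-.4115]); ux=np.array([.773,-.635]); uy=np.array([.635,.773])
p,d=snap('scene','fin'); W=cloud('scene',d); P=p.astype(int); r=np.stack([(W[...,:2]-c)@ux,(W[...,:2]-c)@uy],-1); z=W[...,2]
m=(P[...,0]>P[...,1]+50)&(P[...,0]>P[...,2]+50)&(r[...,0]<0)&(r[...,0]>-.3)&(abs(r[...,1])<.06)&(z>.02); a=r[m]; print(m.sum(),np.percentile(a[:,0],[1,99]).round(4),a[:,1].mean().round(4))
t=m&(z>.045); print(np.polyfit(r[t][:,0],z[t],1),np.polyfit(a[:,0],a[:,1],1))
E
```

```text
370 [-0.1481 -0.0571] 0.0087
[0.051076   0.05723329] [-0.01305125  0.00737095]
```

View pics/fin.png

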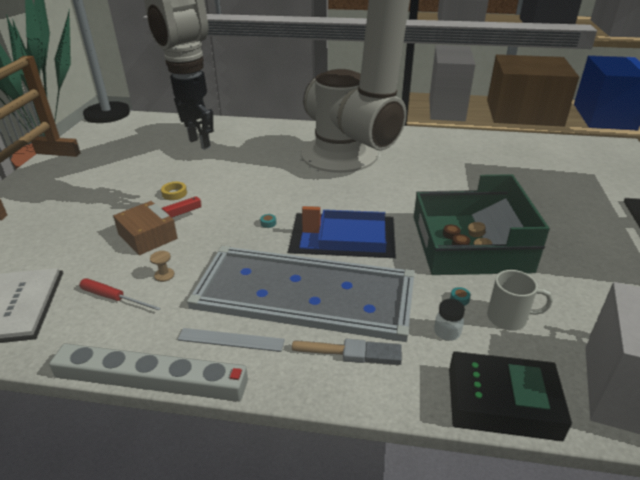

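The final picture shows the tray on its mat (345,232), the tokens in the hopper (465,235), and the lifter seated in the rack with its handle at (183,208). All bystanders are where they started.

```bash
python3 -c "
from workcell import *
print(job_done())"
```

```text
the job is handed in; nothing more can be done
None
```

The job is handed in; no verdict came back, but the last images show all four tokens in the hopper, the empty tray flat on its mat, the lifter home in the rack and the bystanders where they started.

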